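# Roll two spice jars label-up and lay them in the drawer tray

## Task

Lay the two steel jars flat in the wooden drawer tray on the draining board, the long jar in the long recess and the short jar in the short one, with the labels facing straight up and the wooden caps at the tray's handle end. Turn each jar by rolling it along the worktop: its label must face up before it is lifted. Lay the jars down gently rather than dropping them, let go of them, and leave the other things on the worktop where they are.

Things in the scene. Friction and masses are not known exactly. Their poses are not given: they have to be found in the camera images.
- long_jar: the longer jar, lying on the worktop: steel cylinder 150 mm long, 50 mm diameter, with a 26 mm wooden cap (same diameter) at one end; a paper label in a thin dark rim covers 75 degrees of its round side. Origin: on the axis at mid-length. z axis: along the jar towards the cap; x axis: out through the middle of the label (x straight up = label straight up)
- short_jar: the shorter jar, lying on the worktop: steel cylinder 105 mm long, 50 mm diameter, with a 26 mm wooden cap (same diameter) at one end; a paper label in a thin dark rim covers 75 degrees of its round side. Origin: on the axis at mid-length. z axis: along the jar towards the cap; x axis: out through the middle of the label (x straight up = label straight up)
- long_jar_cap (a point): centre of the outer face of the long jar's wooden cap
- short_jar_cap (a point): centre of the outer face of the short jar's wooden cap
- tray: fixed wooden drawer tray, 165 x 210 mm (its x, y). Origin: centre of the underside of its floor, 5 mm above the worktop; its top is 16 mm above that. Two recesses, 49 mm wide, 12 mm deep, run along its y with a 36 mm wide flat bar between: the near (-x) one 170 mm long, the far one 125 mm. Steel bar handle 30 mm out at the +y end. A laid jar fills the width: keep fingers above the tray's top
- long_place (a point): centre of the floor of the long recess; a jar laid there has its origin 25 mm above this point
- short_place (a point): centre of the floor of the short recess; a jar laid there has its origin 25 mm above this point
- tin: small food tin 75 mm across, 58 mm high, behind the jars; a bystander, origin under its centre
- lemon: lemon 71 x 53 x 51 mm, behind the jars; a bystander, origin under its centre
- spoon: metal spoon 188 mm long lying on the right; a bystander, origin under its centre

How it is judged:
By the outcome, as a careful person would: the job done as asked, in the order asked, and still so for the second after the job is handed in, with the robot touching nothing.
It also fails if it takes over 67 s, if anything falls off the work surface, if the arm or the gripper's body presses on something with over 40 N, if the wrist force passes 120 N, or if a joint passes its speed limit or range.

## Robot

A 6-joint arm with a two-finger parallel gripper is mounted at the origin on a cart in front of the work surface, level with it; the furniture and walls round the work are solid. World frame = base frame: x ahead of the robot, y to its left, z up, the work surface at z = 0. Lengths are in m, angles in rad, forces in N, time in s.
With the tool pointing down it reaches from about 0.25 to 0.725 m from the base axis. Payload 4 kg.
Tool frame: the origin (TCP) lies on the centre line of the jaws, within the pads' length; the fingertips stand 22 mm ahead of it and the grasp point (between the pads) lies 3 mm ahead of it (bot.tip_reach is the distance from the TCP to the fingertips, in m); z points along the fingers, y is the line along which they close (so a half turn about z gives the same grasp; the last joint's range is limited). The gripper opens to 85 mm and grips with 20 to 120 N. Pads are 22 mm wide; open, the fingers measure 114 mm over their backs; the gripper's body (76 mm by 85 mm) begins 54 mm behind the grasp point. The pads swing forward as they close: fully open they stand 13 mm farther back than shut.
Start: joints at [-1.169, 0.241, 0.005, 1.335, 0, 1.571], TCP at [0.196, -0.46, 0.253] pointing down, gripper open.
Joint ranges: [-2.72, 2.72], [-1.05, 1.87], [-1.09, 1.28], [-1.99, 2.15], [-1.42, 1.44], [-3.14, 3.14]. Speed limits (rad/s): [2.79, 2.79, 3.14, 3.14, 3.14, 3.14].

## Interface

Orientations are given as a unit quaternion [x, y, z, w].
In Python, from workcell import bot gives the robot as it stands. The module is installed in compiled form; this text tells all that it offers.
- The arm moves only by the tool apply_moves, never from a script. Its argument "commands" is a list of rows, each a list of 4 numbers: the shift along the tool's x, y, z scaled (see below), then the turn about the tool's z scaled (see below). In form: [[tx, ty, tz, roll], ...]. A call has exactly 5 rows; each row shifts and turns the commanded pose from where the row before left it, along the tool's axes as they then stand; what a row does not reach is not made up. The controller multiplies each number of a shift by 20 mm and each number of a turn by 60 degrees. A row lasts 1/12 s, in which the tool goes at most 41.7 mm and 7.16 degrees, less where a joint would pass 70% of its speed; a pose out of reach is approached as far as the arm can. A call with a number of a shift or a turn outside -1 to 1 is refused whole. A call with a gripper value outside its range is refused whole. "claw" is the closure, from 0 (fully open) to 1 (shut), set as the call begins (left out, the last holds). The fingers move at their own pace and stop on an object; the grip force is fixed at half the most. Time passes only in rows, so rows that do not move let the fingers close, or fill a call up. It gives the time, the measured TCP pose, the force, the opening and the grip force at its end, in the units of the state.
- bot.get_obs(): the state, without advancing time (a new reading comes with each control period).
- bot.camera(name): name is "scene" or "top"; returns a dict with "image" (420x560x3 uint8, blue, green, red), "camera_matrix" (3x3 intrinsics, pixels), "k1" (the pictures are not rectified: a ray, as slopes to the right and down, at radius r is drawn at 1 + k1 r^2 times it, then the intrinsics apply), "R" (3x3) and "t" (3): a world point X has camera coordinates R X + t. Camera axes: x right, y down, z forward; pixel columns grow to the right and rows downward; lengths in m; the calibration is good to about 2 mm. A picture is of the moment at which its call begins. There is no depth.
- bot.job_done(): hands the job in; it is judged then, once.
The state is a dict: "clock": time; "joint_pos": joint angles; "joint_vel": joint speeds; "tau": joint torques, N m; "eef_pos": TCP position; "tool_rot": TCP orientation; "ft_force": force on the tool from outside, world axes, zero at the start; "ft_torque": the same for the moment, N m; "grip_width": finger opening in m; "grasp_force": force on a finger pad.
Only numpy, scipy, OpenCV 4.12 (cv2) and the standard library are available. Lean on these libraries where they do the work, as an engineer would, in place of code of your own. Each camera call takes 0.05 s, during which the arm holds its last target. There are 200 camera calls.

## Working session

There is one attempt and no reset: what is moved stays moved. The work goes in short steps, Python scripts to look and compute and a tool call to move; the robot and the scene stay as the last step left them, time stands still between calls to the robot, and variables do not carry over. Pictures are saved under pics/ and viewed, at most 10 in all, crops included, and the job is handed in when it is done.

Besides the shell and the picture viewer there is one more tool, called after "Emit:" by a JSON object that holds its "method" and its "body". apply_moves: Moves the arm, as the interface text tells. Shifts and turns lie within -1 to 1; 1 stands for 20 mm of shift or 60 degrees of turn. Its arguments: {"type":"object","properties":{"commands":{"type":"array","items":{"type":"array","items":{"type":"number","minimum":-1,"maximum":1}}},"claw":{"type":"number"}},"required":["commands"]}

```bash
mkdir -p pics; cat > h.py <<'E'
import numpy as np, cv2
from workcell import bot
def snap(n,f):
    c=bot.camera(n); cv2.imwrite(f,c["image"]); np.savez(f[:-4]+'.npz',**{k:np.array(v) for k,v in c.items()}); return c
def pix2w(c,uv,z):
    K=np.array(c["camera_matrix"]);R=np.array(c["R"]);t=np.array(c["t"]);out=[]
    for p in np.atleast_2d(uv).astype(float):
        d=np.linalg.inv(K)@[p[0],p[1],1]; q=d[:2]; s=q.copy()
        for _ in range(30): s=q/(1+float(c["k1"])*(s@s))
        r=R.T@np.array([s[0],s[1],1]); o=-R.T@t
        out.append(o+r*(z-o[2])/r[2])
    return np.array(out)
def w2pix(c,X):
    K=np.array(c["camera_matrix"]);P=np.atleast_2d(X)@np.array(c["R"]).T+np.array(c["t"])
    s=P[:,:2]/P[:,2:]; s=s*(1+float(c["k1"])*(s**2).sum(1,keepdims=True))
    return s@K[:2,:2].T+K[:2,2]
E
python3 - <<'E'
from h import *
for n in("top","scene"):
    c=snap(n,f"pics/{n}0.png"); print(n,c["camera_matrix"],c["k1"],-np.array(c["R"]).T@c["t"],c["R"])
o=bot.get_obs();print({k:np.round(v,3) for k,v in o.items()}, bot.tip_reach)
E
```

```text
top [[411.47430152   0.         277.66831277]
 [  0.         411.47430152 204.68910576]
 [  0.           0.           1.        ]] -0.10997439275864677 [ 0.30162893 -0.2484134   1.27106009] [[-0.08858513 -0.99606047 -0.00402636]
 [-0.96982924  0.08717253 -0.22766687]
 [ 0.22712095 -0.01626302 -0.97373076]]
scene [[523.72084672   0.         281.39745829]
 [  0.         523.72084672 214.6918681 ]
 [  0.           0.           1.        ]] -0.06433677826635756 [-0.29967569 -0.88406182  0.71808061] [[ 5.94805295e-01 -8.03869399e-01  8.06413496e-04]
 [-4.23508589e-01 -3.14218108e-01 -8.49651373e-01]
 [ 6.83262128e-01  5.05035613e-01 -5.27344189e-01]]
{'clock': np.float64(0.1), 'joint_pos': array([-1.169,  0.241,  0.004,  1.335,  0.   ,  1.571]), 'joint_vel': array([ 0.001, -0.002,  0.001, -0.   , -0.   , -0.001]), 'tau': array([-0.0000e+00, -3.7314e+01,  2.5301e+01,  1.1000e-02,  0.0000e+00,
        0.0000e+00]), 'eef_pos': array([ 0.195, -0.46 ,  0.252]), 'tool_rot': array([ 0.98 ,  0.2  , -0.   , -0.001]), 'ft_force': array([ 0.124,  0.087, -0.185]), 'ft_torque': array([-0.048,  0.012,  0.012]), 'grasp_force': np.float64(0.0), 'grip_width': np.float64(0.085)} 0.022
```

View pics/top0.png

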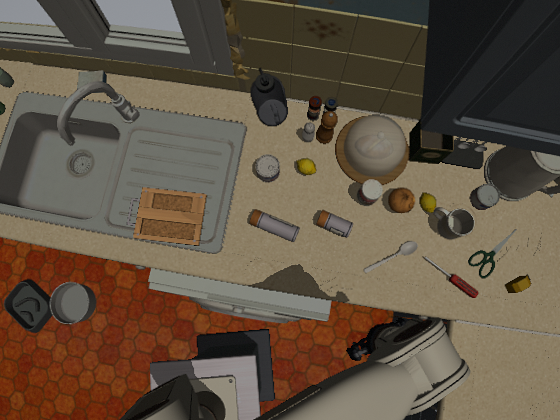

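View pics/scene0.png

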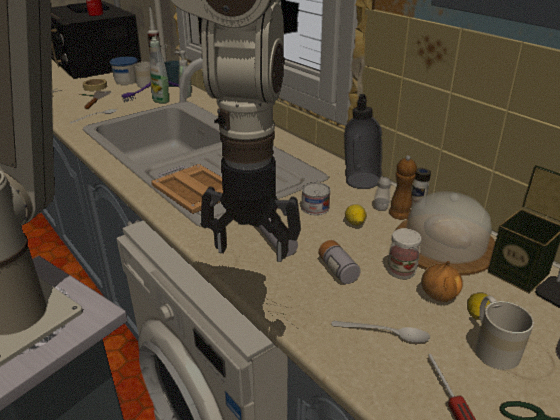

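The top view shows the long jar at about (275,225), the short jar at (334,223), the tray at (170,217) with its handle at the left (+y), and all the caps at the left. I'll zoom in to see the labels.

```bash
python3 - <<'E'
from h import *
t=cv2.imread('pics/top0.png');s=cv2.imread('pics/scene0.png')
r=lambda i,k:cv2.resize(i,None,fx=k,fy=k,interpolation=cv2.INTER_CUBIC)
C=np.zeros((600,780,3),np.uint8)
C[:330]=r(t[200:255,240:370],6)
a=r(t[182:249,122:212],4);C[330:330+a.shape[0],:360]=a
a=r(s[230:290,305:370],4.4)[:268];C[330:330+a.shape[0],380:380+a.shape[1]]=a
C=np.clip(C*1.5,0,255).astype(np.uint8)
cv2.imwrite('pics/z0.png',C)
E
```

```text
(no output)
```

View pics/z0.png

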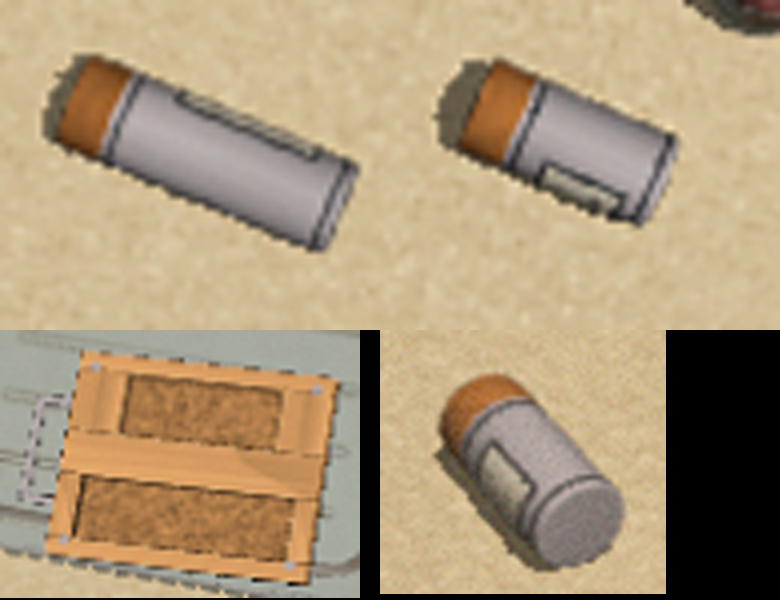

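The label is on the far (+x) side of the long jar and on the near side of the short jar. Next I'll fit the poses from clicked points.

```bash
cat > fit.py <<'E'
from h import *
from scipy.optimize import least_squares
def jarpts(p,L,pts):
    # p=x,y,yaw(axis to cap); pts (s along axis from centre, phi: angle from up toward axis x up... )
    x,y,a=p; ax=np.array([np.cos(a),np.sin(a),0]); side=np.array([-ax[1],ax[0],0]) # left of axis
    s,phi=np.array(pts).T
    return np.array([x,y,.025])+s[:,None]*ax+.025*(np.cos(phi)[:,None]*np.array([0,0,1])+np.sin(phi)[:,None]*side)
def fitjar(c,L,quad,p0):
    # quad: silhouette pixel corners at ends [capfar,capnear,buttfar,buttnear]; fit by silhouette lines + ends
    quad=np.array(quad,float); ph=np.linspace(0,2*np.pi,180,endpoint=False)
    def res(p):
        pts=[(s,f) for s in(L/2,-L/2) for f in ph]
        h=cv2.convexHull(w2pix(c,jarpts(p,L,pts)).astype(np.float32))
        q=[cv2.pointPolygonTest(h,(float(u),float(v)),True) for u,v in quad]
        return q
    return least_squares(res,p0,diff_step=1e-4)
E
cat > m1.py <<'E'
from fit import *
c=dict(np.load('pics/top0.npz'))
tr=lambda P,k,ox,oy,dy=0:np.array([((x+.5)/k-.5+ox,(y-dy+.5)/k-.5+oy) for x,y in P])
# silhouettes: corners plus points on sides and ends
LJ=tr([(140,72),(250,118),(335,150),(105,160),(180,192),(300,243),(75,98),(340,208)],6,240,200)
SJ=tr([(540,77),(600,102),(660,128),(500,182),(560,204),(610,220),(480,108),(663,180)],6,240,200)
for n,L,q,g in(("L",.15,LJ,None),("S",.105,SJ,None)):
    w=pix2w(c,q,.025); a=w[6]-w[7]; m=(w[6]+w[7])/2
    r=fitjar(c,L,q,[m[0],m[1],np.arctan2(a[1],a[0])]); p=r.x
    print(n,p.round(4),np.degrees(p[2]),'res',r.fun.round(2))
    lab={'L':[(180,97),(318,157)],'S':[(545,163),(628,198)]}[n]
    for uv in tr(lab,6,240,200):
        f=least_squares(lambda v:w2pix(c,jarpts(p,L,[v]))[0]-uv,[0,(-.6 if n=="L" else .6)]).x
        print(' label edge s,phi',f[0].round(4),np.degrees(f[1]).round(1), w2pix(c,jarpts(p,L,[f]))[0]-uv)
T=pix2w(c,tr([(82,352),(340,378),(308,582),(48,555)],4,122,182,330),.021)
print('tray',T.round(4),T.mean(0)); 
for i in range(4): print(np.linalg.norm(T[i]-T[i-1]).round(4),np.degrees(np.arctan2(*(T[i]-T[i-1])[[1,0]])).round(1))
for nm,q in(('short rec',[(125,376),(282,390),(278,450),(119,436)]),('long rec',[(80,476),(296,498),(291,562),(75,540)])):
    R=pix2w(c,tr(q,4,122,182,330),.021);print(nm,R.mean(0).round(4))
print('tin,lemon,tops',pix2w(c,[(267,167)],.058),pix2w(c,[(307,167)],.025))
E
python3 m1.py
```

```text
L [ 0.5292 -0.2542  1.0851] 62.173992028980756 res [ 0.17  0.3  -0.14  0.26  0.12 -0.08  1.04  1.05]
 label edge s,phi 0.0238 -44.5 [5.68434189e-14 0.00000000e+00]
 label edge s,phi -0.0527 -38.7 [-8.69704309e-12  2.82511792e-11]
S [ 0.5151 -0.4371  1.0956] 62.77574309460149 res [-1.2  -0.99 -0.62 -1.31 -1.04 -0.45  1.2   1.15]
 label edge s,phi 0.0089 39.3 [-1.70530257e-13  6.53699317e-13]
 label edge s,phi -0.0364 41.9 [ 2.52953214e-11 -3.53281848e-11]
tray [[ 0.6894  0.1571  0.021 ]
 [ 0.6489 -0.0494  0.021 ]
 [ 0.4896 -0.0166  0.021 ]
 [ 0.5277  0.1865  0.021 ]] [0.58890247 0.06939306 0.021     ]
0.1644 -10.3
0.2104 -101.1
0.1627 168.4
0.2066 79.4
short rec [0.6307 0.0624 0.021 ]
long rec [0.547  0.0775 0.021 ]
tin,lemon,tops [[ 0.70694549 -0.24638245  0.058     ]] [[ 0.70658834 -0.3730917   0.025     ]]
```

Emit:
{"method": "apply_moves", "body": {"commands": [[0.98,-0.13,0.2,0],[0.98,-0.13,0.2,0],[0.98,-0.13,0.2,0],[0.98,-0.13,0.2,0],[0.98,-0.13,0.2,0]], "claw": 0.41}}

```text
clock: 0.52
eef_pos: [0.2811, -0.4091, 0.2326]
tool_rot: [0.98, 0.199, -0.0, -0.001]
ft_force: [-0.1, -0.8, -1.3]
grip_width: 0.0507
grasp_force: 0.0
```

Emit:
{"method": "apply_moves", "body": {"commands": [[0.98,-0.13,0.2,0],[0.98,-0.13,0.2,0],[0.98,-0.13,0.2,0],[0.98,-0.13,0.2,0],[0.98,-0.13,0.2,0]]}}

```text
clock: 0.93
eef_pos: [0.3663, -0.3587, 0.2126]
tool_rot: [0.98, 0.2, -0.0, -0.0]
ft_force: [0.7, 0.2, -0.6]
grip_width: 0.0504
grasp_force: 0.0
```

Emit:
{"method": "apply_moves", "body": {"commands": [[0.98,-0.13,0.3,0],[0.98,-0.13,0.3,0],[0.98,-0.13,0.3,0],[0.98,-0.13,0.3,0],[0.98,-0.13,0.3,0]]}}

```text
clock: 1.35
eef_pos: [0.4513, -0.3085, 0.1824]
tool_rot: [0.98, 0.2, -0.0, -0.0]
ft_force: [0.1, -0.6, -0.4]
grip_width: 0.0504
grasp_force: 0.0
```

Emit:
{"method": "apply_moves", "body": {"commands": [[0.98,-0.13,0.4,0],[0.98,-0.13,0.4,0],[0.98,-0.13,0.4,0],[0.98,-0.13,0.4,0],[0.98,-0.13,0.4,0]]}}

```text
clock: 1.77
eef_pos: [0.5364, -0.2582, 0.1423]
tool_rot: [0.98, 0.2, -0.001, -0.0]
ft_force: [-0.3, -0.6, 0.7]
grip_width: 0.0504
grasp_force: 0.0
```

Emit:
{"method": "apply_moves", "body": {"commands": [[0,0,0,-0.119],[0,0,0,-0.119],[0,0,0,-0.119],[0,0,0,-0.119],[0,0,0,-0.119]]}}

```text
clock: 2.18
eef_pos: [0.5356, -0.2587, 0.1425]
tool_rot: [0.87, 0.493, -0.0, -0.001]
ft_force: [0.0, 0.2, 1.0]
grip_width: 0.0504
grasp_force: 0.0
```

Emit:
{"method": "apply_moves", "body": {"commands": [[0,0,0,-0.119],[0,0,0,-0.119],[0,0,0,-0.119],[0,0,0,-0.119],[0,0,0,-0.119]]}}

```text
clock: 2.6
eef_pos: [0.5356, -0.2588, 0.1426]
tool_rot: [0.677, 0.736, -0.0, -0.001]
ft_force: [-0.1, 0.0, 0.1]
grip_width: 0.0506
grasp_force: 0.0
```

Emit:
{"method": "apply_moves", "body": {"commands": [[0,0,0,-0.119],[0,0,0,-0.119],[0,0,0,-0.119],[0,0,0,-0.119],[0,0,0,-0.119]]}}

```text
clock: 3.02
eef_pos: [0.5356, -0.2588, 0.1426]
tool_rot: [0.419, 0.908, 0.0, -0.001]
ft_force: [0.5, 0.5, -0.5]
grip_width: 0.0506
grasp_force: 0.0
```

Emit:
{"method": "apply_moves", "body": {"commands": [[0,0,0,-0.119],[0,0,0,-0.119],[0,0,0,-0.119],[0,0,0,0],[0,0,0,0]]}}

```text
clock: 3.43
eef_pos: [0.5357, -0.2589, 0.1428]
tool_rot: [0.247, 0.969, 0.0, -0.001]
ft_force: [-1.1, -0.9, 0.0]
grip_width: 0.0505
grasp_force: 0.0
```

Emit:
{"method": "apply_moves", "body": {"commands": [[0,0,0.6,0],[0,0,0.6,0],[0,0,0.6,0],[0,0,0.6,0],[0,0,0.4,0]]}}

```text
clock: 3.85
eef_pos: [0.5353, -0.2587, 0.0859]
tool_rot: [0.247, 0.969, 0.0, -0.001]
ft_force: [-0.8, 1.0, -0.3]
grip_width: 0.0504
grasp_force: 0.0
```

Emit:
{"method": "apply_moves", "body": {"commands": [[0,0,0.1,0],[0,0,0.1,0],[0,0,0.05,0],[0,0,0,0],[0,0,0,0]]}}

```text
clock: 4.27
eef_pos: [0.5364, -0.2592, 0.083]
tool_rot: [0.246, 0.969, -0.0, 0.001]
ft_force: [-0.6, 0.5, 0.8]
grip_width: 0.0504
grasp_force: 0.0
```

Emit:
{"method": "apply_moves", "body": {"commands": [[0,0,0.1,0],[0,0,0.05,0],[0,0,0,0],[0,0,0,0],[0,0,0,0]]}}

```text
clock: 4.68
eef_pos: [0.536, -0.259, 0.0793]
tool_rot: [0.246, 0.969, -0.0, 0.0]
ft_force: [-0.3, -0.1, -0.0]
grip_width: 0.0506
grasp_force: 0.0
```

Emit:
{"method": "apply_moves", "body": {"commands": [[0,0,0.1,0],[0,0,0.05,0],[0,0,0,0],[0,0,0,0],[0,0,0,0]]}}

```text
clock: 5.1
eef_pos: [0.536, -0.259, 0.0763]
tool_rot: [0.246, 0.969, 0.0, -0.0]
ft_force: [-0.4, -1.1, -0.0]
grip_width: 0.0503
grasp_force: 0.0
```

Emit:
{"method": "apply_moves", "body": {"commands": [[0,0,0.1,0],[0,0,0,0],[0,0,0,0],[0,0,0,0],[0,0,0,0]]}}

```text
clock: 5.52
eef_pos: [0.536, -0.259, 0.0743]
tool_rot: [0.246, 0.969, 0.0, 0.0]
ft_force: [-0.8, -0.5, -0.0]
grip_width: 0.0505
grasp_force: 0.0
```

Emit:
{"method": "apply_moves", "body": {"commands": [[0,0,0.1,0],[0,0,0,0],[0,0,0,0],[0,0,0,0],[0,0,0,0]]}}

```text
clock: 5.93
eef_pos: [0.536, -0.259, 0.0723]
tool_rot: [0.246, 0.969, 0.0, -0.0]
ft_force: [0.8, 0.3, 0.1]
grip_width: 0.0507
grasp_force: 0.0
```

Emit:
{"method": "apply_moves", "body": {"commands": [[0,0,0.07,0],[0,0,0,0],[0,0,0,0],[0,0,0,0],[0,0,0,0]]}}

```text
clock: 6.35
eef_pos: [0.536, -0.259, 0.0709]
tool_rot: [0.246, 0.969, -0.0, 0.0]
ft_force: [0.6, 0.2, -0.5]
grip_width: 0.0505
grasp_force: 0.0
```

Emit:
{"method": "apply_moves", "body": {"commands": [[0,0,0.1,0],[0,0,0,0],[0,0,0,0],[0,0,0,0],[0,0,0,0]]}}

```text
clock: 6.77
eef_pos: [0.536, -0.259, 0.0689]
tool_rot: [0.246, 0.969, 0.0, -0.0]
ft_force: [-0.1, -0.3, -0.3]
grip_width: 0.0505
grasp_force: 0.2
```

Emit:
{"method": "apply_moves", "body": {"commands": [[0,0,0.07,0],[0,0,0,0],[0,0,0,0],[0,0,0,0],[0,0,0,0]]}}

```text
clock: 7.18
eef_pos: [0.5369, -0.2595, 0.0686]
tool_rot: [0.246, 0.969, -0.0, 0.001]
ft_force: [0.2, -0.2, 6.5]
grip_width: 0.0506
grasp_force: 2.7
```

Emit:
{"method": "apply_moves", "body": {"commands": [[0,0,0.05,0],[0.1,0,0,0],[0.15,0,0,0],[0.15,0,0,0],[0.15,0,0,0]]}}

```text
clock: 7.6
eef_pos: [0.5281, -0.2548, 0.0689]
tool_rot: [0.246, 0.969, -0.001, 0.003]
ft_force: [-0.1, -1.0, 9.4]
grip_width: 0.0504
grasp_force: 5.1
```

Emit:
{"method": "apply_moves", "body": {"commands": [[0.15,0,0,0],[0.15,0,0,0],[0.15,0,0,0],[0.15,0,0,0],[0,0,0,0]]}}

```text
clock: 8.02
eef_pos: [0.517, -0.2489, 0.0688]
tool_rot: [0.246, 0.969, -0.001, 0.002]
ft_force: [-0.7, -0.3, 10.7]
grip_width: 0.0503
grasp_force: 5.0
```

```bash
python3 - <<'E'
from h import *
t=snap("top","pics/t1.png")["image"];s=snap("scene","pics/s1.png")["image"]
r=lambda i,k:cv2.resize(i,None,fx=k,fy=k,interpolation=cv2.INTER_CUBIC)
cv2.imwrite('pics/z1.png',np.hstack([r(t[190:265,230:360],3),r(s[190:265,180:310],3)]))
E
```

```text
(no output)
```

View pics/z1.png

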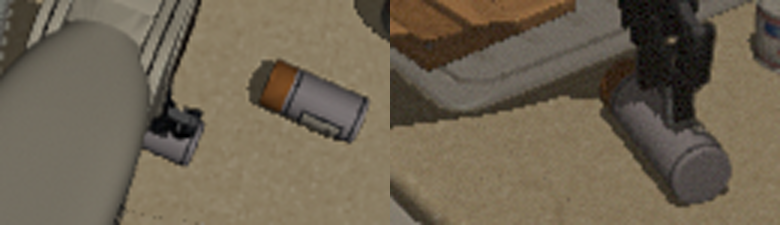

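Contact is good with about 10 N of press, and the jar is rolling towards the robot without slipping. I'll continue.

Emit:
{"method": "apply_moves", "body": {"commands": [[0.15,0,0,0],[0.15,0,0,0],[0.15,0,0,0],[0.05,0,0,0],[0,0,0,0]]}}

```text
clock: 8.53
eef_pos: [0.5084, -0.2442, 0.0688]
tool_rot: [0.246, 0.969, -0.001, 0.002]
ft_force: [0.4, 0.2, 9.0]
grip_width: 0.0504
grasp_force: 5.1
```

Emit:
{"method": "apply_moves", "body": {"commands": [[0,0,-0.2,0],[0,0,-0.2,0],[-0.4,0,0,0],[-0.45,0,0,0],[0,0,0,0]]}}

```text
clock: 8.95
eef_pos: [0.5235, -0.2522, 0.0743]
tool_rot: [0.246, 0.969, -0.0, 0.001]
ft_force: [0.8, -0.4, 0.2]
grip_width: 0.0505
grasp_force: 0.0
```

Emit:
{"method": "apply_moves", "body": {"commands": [[0,0,0.2,0],[0,0,0.1,0],[0,0,0.1,0],[0,0,0,0],[0,0,0,0]]}}

```text
clock: 9.37
eef_pos: [0.5236, -0.2523, 0.0684]
tool_rot: [0.246, 0.969, -0.001, 0.002]
ft_force: [0.8, -0.9, 9.1]
grip_width: 0.0505
grasp_force: 4.5
```

Emit:
{"method": "apply_moves", "body": {"commands": [[0.1,0,0,0],[0.15,0,0,0],[0.15,0,0,0],[0.15,0,0,0],[0.15,0,0,0]]}}

```text
clock: 9.78
eef_pos: [0.5112, -0.2456, 0.0688]
tool_rot: [0.246, 0.969, -0.001, 0.003]
ft_force: [1.3, -0.7, 11.9]
grip_width: 0.0503
grasp_force: 5.7
```

Emit:
{"method": "apply_moves", "body": {"commands": [[0.15,0,0,0],[0.15,0,0,0],[0.15,0,0,0],[0.15,0,0,0],[0.15,0,0,0]]}}

```text
clock: 10.2
eef_pos: [0.498, -0.2386, 0.0688]
tool_rot: [0.246, 0.969, -0.001, 0.003]
ft_force: [0.0, -0.5, 10.9]
grip_width: 0.0503
grasp_force: 5.7
```

Emit:
{"method": "apply_moves", "body": {"commands": [[0.15,0,0,0],[0.15,0,0,0],[0.1,0,0,0],[0,0,0,0],[0,0,0,0]]}}

```text
clock: 10.62
eef_pos: [0.4907, -0.2347, 0.0687]
tool_rot: [0.246, 0.969, -0.001, 0.002]
ft_force: [-1.7, -0.7, 11.2]
grip_width: 0.0506
grasp_force: 5.8
```

Emit:
{"method": "apply_moves", "body": {"commands": [[0,0,-0.3,0],[0,0,-0.6,0],[0,0,-0.7,0],[-0.6,-0.9,0,0],[-0.6,-0.9,0,0]]}}

```text
clock: 11.03
eef_pos: [0.4933, -0.2763, 0.0991]
tool_rot: [0.245, 0.97, 0.0, -0.0]
ft_force: [-0.8, -0.7, 0.4]
grip_width: 0.0502
grasp_force: 0.0
```

Emit:
{"method": "apply_moves", "body": {"commands": [[-0.6,-0.9,0,0],[-0.6,-0.9,0,0],[-0.6,-0.9,0,0],[-0.6,-0.9,0,0],[-0.6,-0.9,0,0]]}}

```text
clock: 11.45
eef_pos: [0.5024, -0.3849, 0.0976]
tool_rot: [0.246, 0.969, 0.001, -0.001]
ft_force: [-0.0, -1.3, 0.4]
grip_width: 0.0506
grasp_force: 0.0
```

Emit:
{"method": "apply_moves", "body": {"commands": [[-0.6,-0.9,0,0],[-0.6,-0.9,0,0],[0,0,0.6,0],[0,0,0.3,0],[0,0,0,0]]}}

```text
clock: 11.87
eef_pos: [0.5051, -0.4257, 0.0772]
tool_rot: [0.246, 0.969, 0.002, -0.003]
ft_force: [0.1, 0.8, -0.8]
grip_width: 0.0506
grasp_force: 0.0
```

```bash
python3 - <<'E'
from h import *
t=snap("top","pics/t2.png")["image"];s=snap("scene","pics/s2.png")["image"]
r=lambda i,k:cv2.resize(i,None,fx=k,fy=k,interpolation=cv2.INTER_CUBIC)
cv2.imwrite('pics/z2.png',np.vstack([r(t[190:265,230:360],6),np.hstack([r(s[190:265,210:340],3),r(t[150:225,100:230],3)])])[:600])
E
```

```text
(no output)
```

View pics/z2.png

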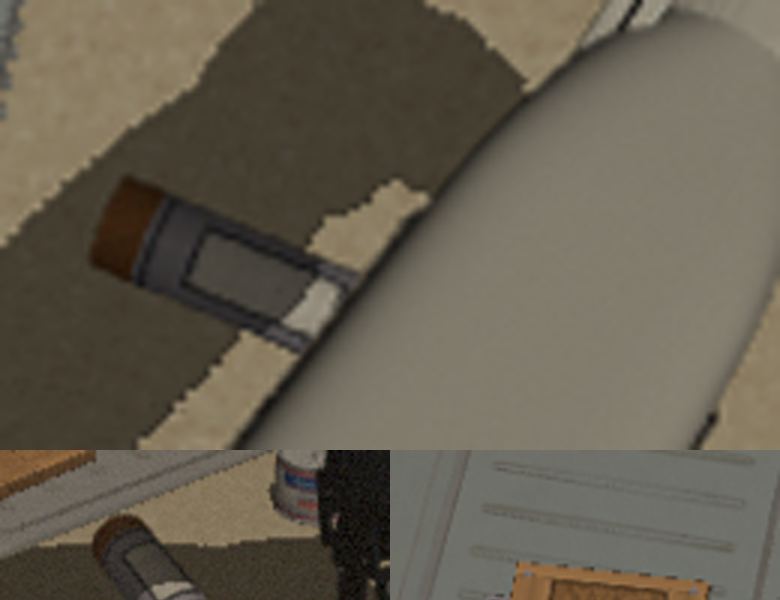

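The long jar's label is now close to straight up. Next is the short jar, rolled away from the robot.

Emit:
{"method": "apply_moves", "body": {"commands": [[0,-0.25,0.2,0],[0,0,0.1,0],[0,0,0.1,0],[0,0,0,0],[0,0,0,0]]}}

```text
clock: 12.38
eef_pos: [0.5048, -0.4318, 0.0725]
tool_rot: [0.246, 0.969, 0.0, -0.0]
ft_force: [0.5, 0.7, -0.2]
grip_width: 0.0504
grasp_force: 0.0
```

Emit:
{"method": "apply_moves", "body": {"commands": [[0,0,0.05,0],[0,0,0.05,0],[0,0,0,0],[0,0,0,0],[0,0,0,0]]}}

```text
clock: 12.8
eef_pos: [0.5048, -0.4321, 0.0705]
tool_rot: [0.246, 0.969, -0.0, 0.0]
ft_force: [0.4, 0.0, -0.4]
grip_width: 0.0501
grasp_force: 0.0
```

Emit:
{"method": "apply_moves", "body": {"commands": [[-0.15,0,0,0],[0,0,0.1,0],[0,0,0.1,0],[0,0,0,0],[0,0,0,0]]}}

```text
clock: 13.22
eef_pos: [0.509, -0.4345, 0.0688]
tool_rot: [0.246, 0.969, -0.001, 0.002]
ft_force: [0.5, 0.6, 6.6]
grip_width: 0.0501
grasp_force: 3.5
```

Emit:
{"method": "apply_moves", "body": {"commands": [[-0.1,0,0,0],[-0.15,0,0,0],[-0.15,0,0,0],[-0.15,0,0,0],[-0.15,0,0,0]]}}

```text
clock: 13.63
eef_pos: [0.5212, -0.4413, 0.0689]
tool_rot: [0.246, 0.969, -0.001, 0.002]
ft_force: [0.3, -0.9, 7.3]
grip_width: 0.0504
grasp_force: 3.6
```

Emit:
{"method": "apply_moves", "body": {"commands": [[-0.15,0,0,0],[-0.15,0,0,0],[-0.15,0,0,0],[-0.15,0,0,0],[-0.15,0,0,0]]}}

```text
clock: 14.05
eef_pos: [0.5343, -0.4487, 0.069]
tool_rot: [0.246, 0.969, -0.001, 0.002]
ft_force: [-0.1, 0.1, 7.2]
grip_width: 0.0504
grasp_force: 3.6
```

Emit:
{"method": "apply_moves", "body": {"commands": [[-0.1,0,0,0],[0,0,0,0],[0,0,0,0],[0,0,0,0],[0,0,0,0]]}}

```text
clock: 14.47
eef_pos: [0.536, -0.4496, 0.0689]
tool_rot: [0.246, 0.969, -0.001, 0.002]
ft_force: [-0.6, -0.9, 7.5]
grip_width: 0.0502
grasp_force: 3.5
```

Emit:
{"method": "apply_moves", "body": {"commands": [[0,0,-0.2,0],[0,0,-0.2,0],[0.4,0,0,0],[0.45,0,0,0],[0,0,0,0]]}}

```text
clock: 14.88
eef_pos: [0.5183, -0.4393, 0.0742]
tool_rot: [0.246, 0.969, 0.001, -0.001]
ft_force: [-0.5, -0.7, 0.8]
grip_width: 0.0507
grasp_force: 0.0
```

Emit:
{"method": "apply_moves", "body": {"commands": [[0,0,0.2,0],[0,0,0.1,0],[0,0,0.1,0],[0,0,0,0],[0,0,0,0]]}}

```text
clock: 15.3
eef_pos: [0.5215, -0.4412, 0.0685]
tool_rot: [0.246, 0.969, -0.001, 0.002]
ft_force: [0.4, 1.5, 7.3]
grip_width: 0.0504
grasp_force: 3.7
```

Emit:
{"method": "apply_moves", "body": {"commands": [[-0.1,0,0,0],[-0.15,0,0,0],[-0.15,0,0,0],[-0.15,0,0,0],[-0.15,0,0,0]]}}

```text
clock: 15.72
eef_pos: [0.534, -0.4482, 0.0689]
tool_rot: [0.246, 0.969, -0.001, 0.002]
ft_force: [0.6, 0.6, 8.4]
grip_width: 0.0505
grasp_force: 4.0
```

Emit:
{"method": "apply_moves", "body": {"commands": [[-0.15,0,0,0],[-0.15,0,0,0],[-0.15,0,0,0],[-0.15,0,0,0],[-0.15,0,0,0]]}}

```text
clock: 16.13
eef_pos: [0.5471, -0.4555, 0.0689]
tool_rot: [0.246, 0.969, -0.001, 0.002]
ft_force: [-0.5, -0.5, 8.1]
grip_width: 0.0507
grasp_force: 4.0
```

Emit:
{"method": "apply_moves", "body": {"commands": [[-0.15,0,0,0],[-0.15,0,0,0],[-0.1,0,0,0],[0,0,0,0],[0,0,0,0]]}}

```text
clock: 16.55
eef_pos: [0.5541, -0.4595, 0.0689]
tool_rot: [0.246, 0.969, -0.001, 0.003]
ft_force: [-0.9, -1.0, 7.6]
grip_width: 0.0507
grasp_force: 3.8
```

Emit:
{"method": "apply_moves", "body": {"commands": [[0,0,-0.3,0],[0,0,-0.9,0],[0,0,-0.9,0],[0,0,-0.9,0],[0.95,0.5,0,0]]}}

```text
clock: 16.97
eef_pos: [0.5438, -0.444, 0.1306]
tool_rot: [0.246, 0.969, -0.002, 0.005]
ft_force: [0.0, 0.2, 1.2]
grip_width: 0.0502
grasp_force: 0.0
```

Emit:
{"method": "apply_moves", "body": {"commands": [[0.95,0.5,0,0],[0.95,0.5,0,0],[0.95,0.5,0,0],[0.95,0.5,0,0],[0.95,0.5,0,0]]}}

```text
clock: 17.38
eef_pos: [0.48, -0.3497, 0.1261]
tool_rot: [0.246, 0.969, 0.0, -0.0]
ft_force: [-0.1, 0.0, -0.2]
grip_width: 0.0503
grasp_force: 0.0
```

Emit:
{"method": "apply_moves", "body": {"commands": [[0.95,0.5,0,0],[0.95,0.5,0,0],[0.95,0.5,0,0],[0.95,0.5,0,0],[0.95,0.5,0,0]]}}

```text
clock: 17.8
eef_pos: [0.4204, -0.2606, 0.1263]
tool_rot: [0.246, 0.969, 0.0, -0.0]
ft_force: [-0.2, 0.2, -0.1]
grip_width: 0.0502
grasp_force: 0.0
```

Emit:
{"method": "apply_moves", "body": {"commands": [[0.95,0.5,0,0],[0.95,0.5,0,0],[0.95,0.5,0,0],[0.95,0.5,0,0],[0,0,0,0.119]], "claw": 0}}

```text
clock: 18.22
eef_pos: [0.3701, -0.187, 0.1259]
tool_rot: [0.306, 0.952, 0.001, -0.002]
ft_force: [-0.6, 0.3, -0.8]
grip_width: 0.0854
grasp_force: 0.0
```

Emit:
{"method": "apply_moves", "body": {"commands": [[0,0,0,0.119],[0,0,0,0.119],[0,0,0,0.119],[0,0,0,0.119],[0,0,0,0.119]]}}

```text
clock: 18.63
eef_pos: [0.3733, -0.19, 0.1265]
tool_rot: [0.585, 0.811, 0.0, -0.0]
ft_force: [0.7, 0.1, 0.0]
grip_width: 0.0852
grasp_force: 0.0
```

Emit:
{"method": "apply_moves", "body": {"commands": [[0,0,0,0.119],[0,0,0,0.119],[0,0,0,0.119],[0,0,0,0.119],[0,0,0,0.119]]}}

```text
clock: 19.05
eef_pos: [0.3734, -0.1901, 0.1265]
tool_rot: [0.806, 0.592, -0.0, -0.0]
ft_force: [-0.9, 0.3, 1.1]
grip_width: 0.0856
grasp_force: 0.0
```

```bash
python3 - <<'E'
from h import *
t=snap("top","pics/t3.png")["image"];s=snap("scene","pics/s3.png")["image"]
r=lambda i,k:cv2.resize(i,None,fx=k,fy=k,interpolation=cv2.INTER_CUBIC)
cv2.imwrite('pics/z3.png',np.clip(1.3*np.vstack([r(t[190:240,240:373],6),r(s[200:275,220:353],4)[:, :].copy() if 0 else cv2.copyMakeBorder(r(s[205:280,235:368],4),0,0,0,266,0)]),0,255).astype(np.uint8))
E
```

```text
(no output)
```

View pics/z3.png

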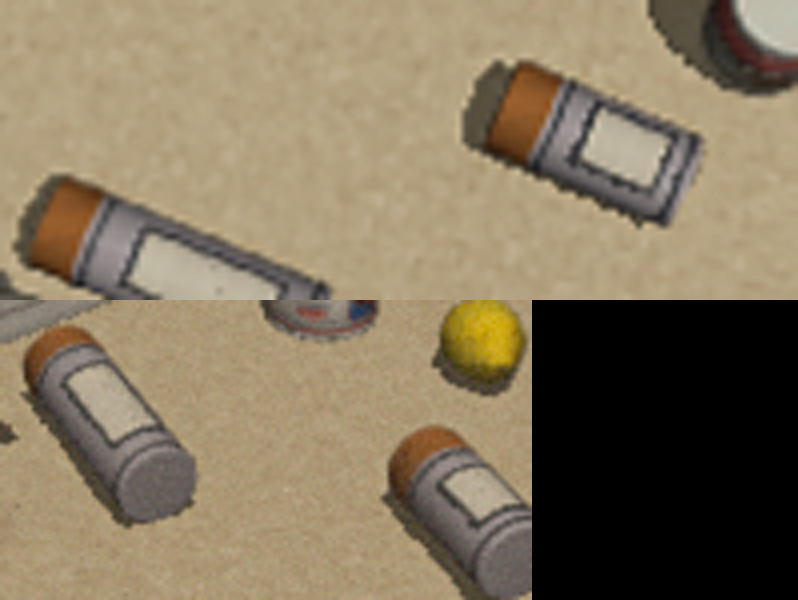

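The top view shows both labels facing up, with the long jar at about (268,238) and the short jar at (338,214). I'll fit the poses and roll precisely from both cameras.

```bash
cat > seg.py <<'E'
from fit import *
from scipy.optimize import minimize
S=8
def render(polys,box):
    x0,y0,x1,y1=box; m=np.zeros(((y1-y0)*S,(x1-x0)*S),np.uint8)
    q=((polys-[x0,y0]+.5)*S-.5)
    cv2.fillPoly(m,[np.round(q*16).astype(np.int32)],255,shift=4)
    return cv2.resize(m,(x1-x0,y1-y0),interpolation=cv2.INTER_AREA)/255.
ph=np.linspace(0,2*np.pi,90,endpoint=False)
def hull(c,p,L):
    return cv2.convexHull(w2pix(c,jarpts(p,L,[(s,f) for s in(L/2,-L/2) for f in ph])).astype(np.float32))[:,0]
def measure(c,L,p0):
    h=hull(c,p0,L); x0,y0=np.floor(h.min(0)-8).astype(int);x1,y1=np.ceil(h.max(0)+8).astype(int);box=(x0,y0,x1,y1)
    im=cv2.GaussianBlur(np.array(c["image"]),(3,3),0)[y0:y1,x0:x1].astype(float)
    near=cv2.dilate((render(h,box)>.3).astype(np.uint8),np.ones((9,9)))>0
    ratio=im[...,2]/(im[...,0]+1); med=np.median(ratio[~near]) if (~near).any() else np.median(ratio[0])
    m=((ratio<med*.86)|(ratio>med*1.4)).astype(np.uint8); m[~near]=0
    cs,_=cv2.findContours(m,cv2.RETR_EXTERNAL,cv2.CHAIN_APPROX_NONE); k=max(cs,key=cv2.contourArea)
    M=render(cv2.convexHull(k)[:,0].astype(float),box) if 0 else cv2.drawContours(np.zeros_like(m),[k],-1,1,-1).astype(float)
    f=lambda p:np.abs(render(hull(c,p,L),box)-M).sum()
    best=minimize(f,p0,method='Nelder-Mead',options=dict(initial_simplex=np.array(p0)+np.array([[0,0,0],[.006,0,0],[0,.006,0],[0,0,.06]]),xatol=1e-5,fatol=.01))
    p=best.x
    # label paper: inside the jar, bright, beige
    g=im.mean(2); H=cv2.erode((render(hull(c,p,L),box)>.99).astype(np.uint8),np.ones((3,3)))
    lab=((ratio>1.12)&(ratio<2.0)&(g>np.percentile(g[H>0],55))&(H>0)).astype(np.uint8)
    n,l,st,_=cv2.connectedComponentsWithStats(lab,connectivity=4); lab=(l==1+st[1:,4].argmax()).astype(float)
    w=np.radians(35)
    def poly(v):
        ff=np.linspace(v[0]-w,v[0]+w,12); return w2pix(c,jarpts(p,L,[(v[1],a) for a in ff]+[(v[2],a) for a in ff[::-1]]))
    fl=lambda v:np.abs(render(poly(v),box)-lab).sum()
    z=(-.05,.025) if L>.12 else (-.035,.012)
    b=minimize(fl,[0,*z],method='Nelder-Mead',options=dict(initial_simplex=[[0,*z],[.2,*z],[0,z[0]+.01,z[1]],[0,z[0],z[1]+.01]],xatol=1e-4,fatol=.01))
    return p,best.fun,M.sum(),np.degrees(b.x[0]),b.fun,lab.sum(),b.x[1:]
E
cat > m3.py <<'E'
from seg import *
import sys
k=sys.argv[1]
for n in('t','s'):
    c=dict(np.load(f'pics/{n}{k}.npz'))
    for nm,L,p0 in(('L',.15,[.499,-.238,1.085]),('S',.105,[.545,-.453,1.095])):
        p,f,a,phi,fl,la,ss=measure(c,L,p0); print(n,nm,p.round(4),'yaw',np.degrees(p[2]).round(1),'err',round(f,1),a,'phi',phi.round(1),'err',round(fl,1),la,ss.round(4))
E
python3 m3.py 3
```

```text
t L [ 0.4985 -0.2356  1.0866] yaw 62.3 err 73.1 751.0 phi 6.8 err 24.5 206.0 [-0.0503  0.0198]
t S [ 0.5472 -0.4545  1.0556] yaw 60.5 err 174.5 389.0 phi 2.7 err 11.8 113.0 [-0.0329  0.0044]
s L [ 0.4995 -0.2333  1.0637] yaw 60.9 err 145.8 990.0 phi 8.2 err 19.9 225.0 [-0.0526  0.0214]
s S [ 0.5505 -0.4519  0.992 ] yaw 56.8 err 263.7 790.0 phi 6.3 err 24.9 150.0 [-0.0365  0.0062]
```

```bash
python3 - <<'E'
s=open('seg.py').read()
s=s.replace("    cs,_=cv2.find","    m=cv2.morphologyEx(cv2.morphologyEx(m,cv2.MORPH_CLOSE,np.ones((7,7))),cv2.MORPH_OPEN,np.ones((5,5)))\n    cs,_=cv2.find").replace("ratio<med*.86","ratio<med*TH").replace("S=8","S=8;TH=.86")
s=s.replace("[k],-1,1,-1)","[cv2.convexHull(k)],-1,1,-1)")
open('seg.py','w').write(s)
E
for th in .82 .88 .92; do sed -i "s/TH=[.0-9]*$/TH=$th/" seg.py; echo $th; python3 m3.py 3; done
python3 - <<'E'
from seg import *
import seg
V=[]
for n in 'ts':
    c=dict(np.load(f'pics/{n}3.npz'))
    im=c['image'].copy()
    k=5;big=cv2.resize(im,None,fx=k,fy=k,interpolation=cv2.INTER_CUBIC)
    for L,p in((.15,[.499,-.235,1.08]),(.105,[.547,-.453,1.085])):
        q=((hull(c,p,L)+.5)*k-.5).astype(np.int32);cv2.polylines(big,[q],True,(0,255,0),1)
        f=np.radians([-37.5,37.5]);z=(-.0525,.0225) if L>.12 else(-.0365,.0085)
        q=w2pix(c,jarpts(p,L,[(z[0],f[0]),(z[0],f[1]),(z[1],f[1]),(z[1],f[0])]));cv2.polylines(big,[((q+.5)*k-.5).astype(np.int32)],True,(0,0,255),1)
    V.append(big[5*195:5*255,5*235:5*375] if n=='t' else big[5*205:5*265,5*235:5*375])
cv2.imwrite('pics/z4.png',np.vstack(V))
E
```

```text
.82
t L [ 0.5001 -0.2308  1.0675] yaw 61.2 err 523.8 301.0 phi 3.2 err 24.7 206.0 [-0.0556  0.0147]
t S [ 0.5507 -0.4481  1.0466] yaw 60.0 err 297.9 267.0 phi 1.6 err 11.9 113.0 [-0.0407 -0.0025]
s L [ 0.5011 -0.2305  1.0612] yaw 60.8 err 94.3 1140.0 phi 8.4 err 20.5 224.0 [-0.0555  0.0184]
s S [ 0.5496 -0.451   0.9978] yaw 57.2 err 100.5 952.0 phi 3.9 err 28.2 142.0 [-0.0365  0.0058]
.88
t L [ 0.4967 -0.2354  1.0907] yaw 62.5 err 135.6 899.0 phi 3.5 err 23.5 207.0 [-0.0498  0.0201]
t S [ 0.5476 -0.4534  1.0721] yaw 61.4 err 44.9 546.0 phi 3.4 err 11.5 113.0 [-0.0343  0.0032]
s L [ 0.502  -0.2307  1.047 ] yaw 60.0 err 136.7 1244.0 phi 8.7 err 19.3 231.0 [-0.0556  0.0183]
s S [ 0.5487 -0.452   1.0245] yaw 58.7 err 76.9 993.0 phi 4.6 err 27.5 142.0 [-0.0356  0.0073]
.92
t L [ 0.497  -0.2353  1.116 ] yaw 63.9 err 184.3 969.0 phi 4.5 err 25.1 207.0 [-0.0503  0.0203]
t S [ 0.5472 -0.4544  1.0786] yaw 61.8 err 47.2 576.0 phi 3.3 err 11.6 113.0 [-0.033  0.005]
s L [ 0.5018 -0.2321  1.0491] yaw 60.1 err 183.0 1305.0 phi 10.0 err 19.3 235.0 [-0.0546  0.0202]
s S [ 0.5472 -0.4528  1.0338] yaw 59.2 err 62.6 1027.0 phi 3.0 err 30.4 136.0 [-0.0343  0.0081]
```

View pics/z4.png

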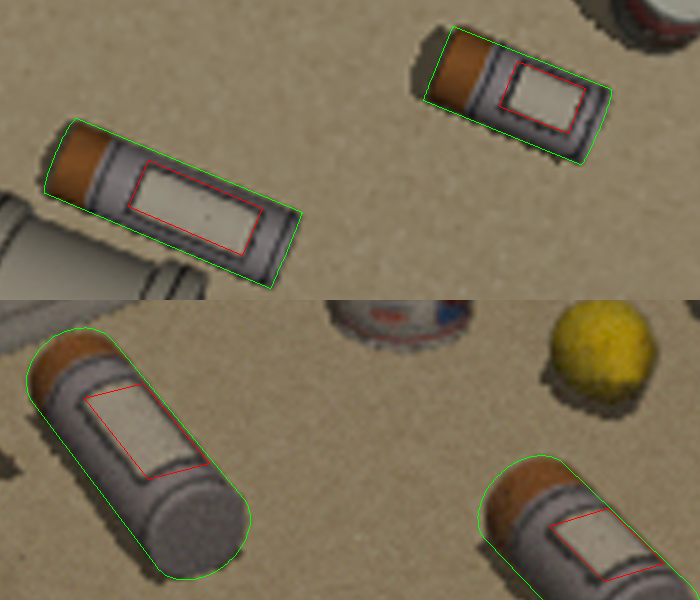

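```bash
cat > tmpl.py <<'E'
from seg import *
def shapes(c,v,L,box):
    p=v[:3]; cir=lambda s:[(s,f) for f in ph]
    hl=lambda pts:cv2.convexHull(w2pix(c,jarpts(p,L,pts)).astype(np.float32))[:,0]
    full=render(hl(cir(L/2)+cir(-L/2)),box); body=render(hl(cir(L/2-.026)+cir(-L/2)),box)
    w=np.radians(35.5); ff=np.linspace(v[3]-w,v[3]+w,12); z0=-.0365 if L<.12 else -.0525; zl=.045 if L<.12 else .075
    h=zl/2-.0015; m=v[4]
    lab=render(w2pix(c,jarpts(p,L,[(m-h,a) for a in ff]+[(m+h,a) for a in ff[::-1]])),box)
    return np.stack([1-full,full-body,body-lab,lab],-1)
def tfit(c,L,p0,phi0=0.05):
    m0=-.015; x=np.array([*p0,phi0,m0]); h=hull(c,p0,L); x0,y0=np.floor(h.min(0)-6).astype(int);x1,y1=np.ceil(h.max(0)+6).astype(int);y0=max(y0,0);y1=min(y1,420);x1=min(x1,560);box=(x0,y0,x1,y1)
    im=np.array(c["image"]).astype(np.float32); im=cv2.GaussianBlur(im,(0,0),.8)[y0:y1,x0:x1]
    R=np.log((im[...,2]+3)/(im[...,0]+3)); g=np.log(im.sum(2)+9); 
    W=cv2.GaussianBlur(cv2.dilate((render(h,box)>.3).astype(np.float32),np.ones((7,7))),(3,3),0)
    def cost(v):
        A=cv2.GaussianBlur(shapes(c,v,L,box),(0,0),.8).reshape(-1,4); w=W.ravel()[:,None]
        e=0
        b=R.ravel()[:,None]; sol=np.linalg.lstsq(A*w,b*w,rcond=None)[0]; e+=np.minimum(np.abs((A@sol-b)*w),.25).sum()
        return e
    best=None
    for sc in(1,.4,.2):
        d=np.diag([.005,.005,.05,.15,.005])*sc
        r=minimize(cost,x,method='Nelder-Mead',options=dict(initial_simplex=np.vstack([x,x+d]),xatol=1e-5,fatol=1e-4,maxiter=600)); x=r.x
    return x,r.fun/W.sum()
if __name__=="__main__":
    import sys
    k=sys.argv[1]
    for n in 'ts':
        c=dict(np.load(f'pics/{n}{k}.npz'))
        for nm,L,p0 in(('L',.15,[.498,-.235,1.08]),('S',.105,[.546,-.453,1.075])):
            x,e=tfit(c,L,p0); print(n,nm,x[:2].round(4),'yaw',np.degrees(x[2]).round(1),'phi',np.degrees(x[3]).round(1),'m',x[4].round(4),'err',e.round(4))
E
python3 tmpl.py 3
```

```text
t L [ 0.4979 -0.2358] yaw 61.4 phi 7.3 m -0.0148 err 0.0318
t S [ 0.5477 -0.4541] yaw 60.8 phi 5.3 m -0.0143 err 0.0283
s L [ 0.498  -0.2347] yaw 61.2 phi 5.6 m -0.0134 err 0.0324
s S [ 0.5486 -0.4525] yaw 58.3 phi 4.1 m -0.0141 err 0.0305
```

Both cameras agree. The long jar's label is about 6.5° past the top on the near side, and the short jar's is about 4.7° off on the near side. I'll nudge each one by rolling with shut fingertips.

Emit:
{"method": "apply_moves", "body": {"commands": [[0,0,0,0.119],[0,0,0,0.07],[0.14,0.93,0,0],[0.14,0.93,0,0],[0.14,0.93,0,0]], "claw": 1}}

```text
clock: 19.57
eef_pos: [0.4269, -0.2094, 0.1266]
tool_rot: [0.858, 0.514, 0.0, -0.0]
ft_force: [-0.1, -0.2, 0.8]
grip_width: 0.0253
grasp_force: 0.0
```

Emit:
{"method": "apply_moves", "body": {"commands": [[0.14,0.93,0.3,0],[0.14,0.93,0.4,0],[0.14,0.93,0.5,0],[0.14,0.95,0.6,0],[0,0,0.2,0]]}}

```text
clock: 19.98
eef_pos: [0.5002, -0.2357, 0.0848]
tool_rot: [0.858, 0.514, 0.0, 0.0]
ft_force: [0.6, -0.2, -0.6]
grip_width: -0.0002
grasp_force: 0.0
```

Emit:
{"method": "apply_moves", "body": {"commands": [[0,0,0.1,0],[0,0,0.1,0],[0,0,0,0],[0,0,0,0],[0,0,0,0]]}}

```text
clock: 20.4
eef_pos: [0.4971, -0.2348, 0.0833]
tool_rot: [0.859, 0.513, 0.0, 0.0]
ft_force: [-0.6, 0.1, -0.1]
grip_width: -0.0
grasp_force: 0.0
```

Emit:
{"method": "apply_moves", "body": {"commands": [[0,0,0.1,0],[0,0,0,0],[0,0,0,0],[0,0,0,0],[0,0,0,0]]}}

```text
clock: 20.82
eef_pos: [0.4974, -0.2349, 0.0806]
tool_rot: [0.859, 0.513, 0.0, 0.0]
ft_force: [0.3, -0.8, -1.4]
grip_width: -0.0003
grasp_force: 0.0
```

Emit:
{"method": "apply_moves", "body": {"commands": [[0,0,0.1,0],[0,0,0.1,0],[0,0,0,0],[0,0,0,0],[0,0,0,0]]}}

```text
clock: 21.23
eef_pos: [0.4973, -0.2348, 0.0764]
tool_rot: [0.859, 0.513, -0.0, -0.0]
ft_force: [0.5, 0.1, -0.4]
grip_width: 0.0002
grasp_force: 0.0
```

Emit:
{"method": "apply_moves", "body": {"commands": [[0,0,0.1,0],[0,0,0.1,0],[0,0,0,0],[0,0,0,0],[0,0,0,0]]}}

```text
clock: 21.65
eef_pos: [0.4973, -0.2348, 0.0724]
tool_rot: [0.859, 0.513, -0.0, -0.0]
ft_force: [0.5, -0.2, -0.4]
grip_width: -0.0001
grasp_force: 0.0
```

Emit:
{"method": "apply_moves", "body": {"commands": [[0,0,0.1,0],[0,0,0.02,0],[0,0,0,0],[0,0,0,0],[0,0,0,0]]}}

```text
clock: 22.07
eef_pos: [0.4991, -0.2357, 0.072]
tool_rot: [0.859, 0.512, 0.001, 0.002]
ft_force: [-0.1, -0.5, 7.8]
grip_width: -0.0
grasp_force: 3.7
```

Emit:
{"method": "apply_moves", "body": {"commands": [[0,0.09,0,0],[0,0.1,0,0],[0,0.09,0,0],[0,0,0,0],[0,0,0,0]]}}

```text
clock: 22.48
eef_pos: [0.5041, -0.2384, 0.072]
tool_rot: [0.859, 0.512, 0.001, 0.002]
ft_force: [-1.1, -0.2, 7.3]
grip_width: -0.0001
grasp_force: 3.7
```

Emit:
{"method": "apply_moves", "body": {"commands": [[0,0,-0.06,0],[0,0,-0.06,0],[0,0,-0.3,0],[0,0,-0.5,0],[0,0,-0.5,0]]}}

```text
clock: 22.9
eef_pos: [0.5019, -0.2373, 0.0989]
tool_rot: [0.859, 0.513, -0.0, -0.001]
ft_force: [-0.3, -0.4, -0.1]
grip_width: -0.0003
grasp_force: 0.0
```

Emit:
{"method": "apply_moves", "body": {"commands": [[-0.93,0.78,0,0],[-0.93,0.78,0,0],[-0.93,0.78,0,0],[-0.93,0.78,0,0],[-0.93,0.78,0,0]]}}

```text
clock: 23.32
eef_pos: [0.5273, -0.3576, 0.0998]
tool_rot: [0.859, 0.513, 0.0, 0.001]
ft_force: [0.3, 1.1, 0.5]
grip_width: 0.0004
grasp_force: 0.0
```

Emit:
{"method": "apply_moves", "body": {"commands": [[-0.93,0.78,0,0],[-0.93,0.78,0.2,0],[-0.93,0.78,0.4,0],[-0.96,0.81,0.4,0],[0,0,0.1,0]]}}

```text
clock: 23.73
eef_pos: [0.5463, -0.4567, 0.0754]
tool_rot: [0.86, 0.511, -0.0, 0.001]
ft_force: [-0.7, -0.3, -0.8]
grip_width: -0.0002
grasp_force: 0.0
```

Emit:
{"method": "apply_moves", "body": {"commands": [[0,0,0,0],[0,0,0,0],[0,0,0.1,0],[0,0,0,0],[0,0,0,0]]}}

```text
clock: 24.15
eef_pos: [0.547, -0.4514, 0.0753]
tool_rot: [0.858, 0.513, 0.0, 0.0]
ft_force: [-0.9, -0.8, -0.2]
grip_width: -0.0
grasp_force: 0.0
```

Emit:
{"method": "apply_moves", "body": {"commands": [[0,0,0.1,0],[0,0,0.1,0],[0,0,0.06,0],[0,0,0,0],[0,0,0,0]]}}

```text
clock: 24.57
eef_pos: [0.5485, -0.4527, 0.0721]
tool_rot: [0.859, 0.513, 0.001, 0.002]
ft_force: [0.1, 0.9, 7.4]
grip_width: -0.0002
grasp_force: 3.6
```

Emit:
{"method": "apply_moves", "body": {"commands": [[0,0.1,0,0],[0,0.1,0,0],[0,0,0,0],[0,0,-0.06,0],[0,0,-0.06,0]]}}

```text
clock: 24.98
eef_pos: [0.5505, -0.454, 0.0723]
tool_rot: [0.859, 0.513, 0.0, 0.0]
ft_force: [-0.8, 0.5, -1.1]
grip_width: 0.0001
grasp_force: 0.0
```

Emit:
{"method": "apply_moves", "body": {"commands": [[0,0,-0.5,0],[0,0,-0.9,0],[0,0,-0.9,0],[0.51,-0.92,-0.3,0],[0.51,-0.92,0,0]], "claw": 0}}

```text
clock: 25.4
eef_pos: [0.5285, -0.4201, 0.1263]
tool_rot: [0.859, 0.512, 0.001, 0.002]
ft_force: [0.5, -0.0, 0.5]
grip_width: 0.0606
grasp_force: 0.0
```

Emit:
{"method": "apply_moves", "body": {"commands": [[0.51,-0.92,0,0],[0.51,-0.92,0,0],[0.51,-0.92,0,0],[0.51,-0.92,0,0],[0.51,-0.92,0,0]]}}

```text
clock: 25.82
eef_pos: [0.4698, -0.3293, 0.124]
tool_rot: [0.859, 0.512, -0.0, -0.0]
ft_force: [-0.4, -0.4, 0.4]
grip_width: 0.0855
grasp_force: 0.0
```

Emit:
{"method": "apply_moves", "body": {"commands": [[0.51,-0.92,0,0],[0.51,-0.92,0,0],[0.51,-0.92,0,0],[0.51,-0.92,0,0],[0.51,-0.92,0,0]]}}

```text
clock: 26.23
eef_pos: [0.4132, -0.2408, 0.124]
tool_rot: [0.859, 0.512, -0.0, 0.0]
ft_force: [0.1, -0.2, -1.1]
grip_width: 0.0854
grasp_force: 0.0
```

Emit:
{"method": "apply_moves", "body": {"commands": [[0.51,-0.92,0,0],[0.51,-0.92,0,0],[0.51,-0.92,0,0],[0,0,0,0],[0,0,0,0]]}}

```text
clock: 26.65
eef_pos: [0.3795, -0.188, 0.1242]
tool_rot: [0.858, 0.513, -0.0, 0.0]
ft_force: [-0.2, -0.8, -1.1]
grip_width: 0.0853
grasp_force: 0.0
```

```bash
python3 -c "
from h import *
snap('top','pics/t4.png');snap('scene','pics/s4.png');print(bot.get_obs()['eef_pos'])"; python3 tmpl.py 4; python3 tmpl.py 3|head -2
```

```text
[ 0.38070412 -0.18913934  0.12426261]
t L [ 0.5015 -0.2371] yaw 62.3 phi -0.0 m -0.0133 err 0.0397
t S [ 0.5497 -0.4551] yaw 61.2 phi 1.8 m -0.0145 err 0.0286
s L [ 0.5014 -0.2364] yaw 61.0 phi 0.3 m -0.0134 err 0.032
s S [ 0.5509 -0.4528] yaw 58.5 phi 1.3 m -0.0129 err 0.0322
t L [ 0.4979 -0.2358] yaw 61.4 phi 7.3 m -0.0148 err 0.0318
t S [ 0.5477 -0.4541] yaw 60.8 phi 5.3 m -0.0143 err 0.0283
```

The long jar's label is at 0° and the short jar's at 1.5°. Next I'll grasp the long jar.

Emit:
{"method": "apply_moves", "body": {"commands": [[0.08,0.92,0,0],[0.08,0.92,0,0],[0.08,0.92,0,0],[0.08,0.92,0,0],[0.08,0.92,0,0]]}}

```text
clock: 27.17
eef_pos: [0.4662, -0.2266, 0.1237]
tool_rot: [0.859, 0.512, 0.0, 0.0]
ft_force: [-0.3, 0.0, 0.0]
grip_width: 0.0851
grasp_force: 0.0
```

Emit:
{"method": "apply_moves", "body": {"commands": [[0.08,0.92,0,0],[0.08,0.93,0.1,0],[0,0,0.8,0],[0,0,0.9,0],[0,0,0.9,0]]}}

```text
clock: 27.58
eef_pos: [0.5001, -0.2413, 0.0691]
tool_rot: [0.859, 0.512, 0.0, 0.001]
ft_force: [-0.0, -0.2, -0.1]
grip_width: 0.0856
grasp_force: 0.0
```

Emit:
{"method": "apply_moves", "body": {"commands": [[0,0,0.9,0],[0,0,0.6,0],[0,0,0.25,0],[0,0,0,0],[0,0,0,0]]}}

```text
clock: 28.0
eef_pos: [0.4992, -0.2405, 0.0348]
tool_rot: [0.859, 0.512, 0.0, 0.0]
ft_force: [0.4, 0.7, 0.4]
grip_width: 0.0856
grasp_force: 0.0
```

Emit:
{"method": "apply_moves", "body": {"commands": [[0,0,0,0],[0,0,0,0],[0,0,0,0],[0,0,0,0],[0,0,0,0]], "claw": 0.38}}

```text
clock: 28.42
eef_pos: [0.499, -0.24, 0.0352]
tool_rot: [0.859, 0.513, 0.0, 0.0]
ft_force: [-0.3, -0.3, 0.2]
grip_width: 0.0528
grasp_force: 0.0
```

Emit:
{"method": "apply_moves", "body": {"commands": [[0,0,0,0],[0,0,0,0],[0,0,0,0],[0,0,0,0],[0,0,0,0]], "claw": 1}}

```text
clock: 28.83
eef_pos: [0.4992, -0.2401, 0.0356]
tool_rot: [0.859, 0.513, 0.0, 0.001]
ft_force: [-1.5, 1.6, 6.2]
grip_width: 0.0484
grasp_force: 62.2
```

```bash
python3 - <<'E'
from h import *
o=bot.get_obs();print({k:np.round(o[k],4) for k in('eef_pos','ft_force','ft_torque','grip_width','grasp_force')})
from tmpl import *
c=snap('scene','pics/s5.png')
E
```

```text
{'eef_pos': array([ 0.4992, -0.2401,  0.0356]), 'ft_force': array([-1.5323,  1.5611,  6.1571]), 'ft_torque': array([0.0846, 0.2392, 0.068 ]), 'grip_width': np.float64(0.0484), 'grasp_force': np.float64(62.2227)}
```

```bash
cat > tray.py <<'E'
from seg import *
import sys
def traypts(p,z):
    x,y,a=p; u=np.array([np.cos(a),np.sin(a)]);v=np.array([-u[1],u[0]])
    return np.array([[*(np.array([x,y])+sx*.0825*u+sy*.105*v),z] for sx,sy in((-1,-1),(-1,1),(1,1),(1,-1))])
for f in sys.argv[1:]:
    c=dict(np.load(f'pics/{f}.npz')); x=np.array([.589,.0694,np.radians(-10.8)])
    hl=lambda p:cv2.convexHull(w2pix(c,np.vstack([traypts(p,.021),traypts(p,.005)])).astype(np.float32))[:,0]
    h=hl(x);x0,y0=np.floor(h.min(0)-6).astype(int);x1,y1=np.ceil(h.max(0)+6).astype(int);box=(x0,y0,x1,y1)
    im=cv2.GaussianBlur(np.array(c["image"]).astype(np.float32),(0,0),.8)[y0:y1,x0:x1];R=np.log((im[...,2]+3)/(im[...,0]+3)).ravel()
    def cost(p):
        m=cv2.GaussianBlur(render(hl(p),box),(0,0),.8).ravel();A=np.stack([1-m,m],1);s=np.linalg.lstsq(A,R,rcond=None)[0];return np.minimum(np.abs(A@s-R),.5).sum()
    for sc in(1,.4,.2):
        r=minimize(cost,x,method='Nelder-Mead',options=dict(initial_simplex=np.vstack([x,x+np.diag([.005,.005,.03])*sc]),xatol=1e-5,fatol=1e-4));x=r.x
    u=np.array([np.cos(x[2]),np.sin(x[2])]);print(f,x[:2].round(4),np.degrees(x[2]).round(2),r.fun/R.size,'long',(x[:2]-.0425*u).round(4),'short',(x[:2]+.0425*u).round(4))
E
python3 tray.py t0 s0 s4 s5 t4
```

```text
Traceback (most recent call last):
  File "tray.py", line 7, in <module>
    c=dict(np.load(f'pics/{f}.npz')); x=np.array([.589,.0694,np.radians(-10.8)])
           ~~~~~~~^^^^^^^^^^^^^^^^^
FileNotFoundError: [Errno 2] No such file or directory: 'pics/t0.npz'
```

Emit:
{"method": "apply_moves", "body": {"commands": [[0,0,-0.2,0],[0,0,-0.3,0],[0,0,-0.3,0],[0,0,-0.2,0],[0,0,0,0]]}}

```text
clock: 29.3
eef_pos: [0.4995, -0.2402, 0.0558]
tool_rot: [0.859, 0.512, 0.001, 0.001]
ft_force: [1.4, -0.7, -2.7]
grip_width: 0.048
grasp_force: 62.2
```

```bash
python3 tray.py top0 scene0 s4 t4; python3 -c "
from workcell import bot
o=bot.get_obs();print(o['ft_force'],o['ft_torque'],o['eef_pos'],o['grip_width'])"
```

```text
top0 [0.5899 0.0729] -11.23 0.06660538261630526 long [0.5482 0.0811] short [0.6316 0.0646]
scene0 [0.5914 0.0751] -12.01 0.13976863638724754 long [0.5499 0.0839] short [0.633  0.0662]
s4 [0.5101 0.0714] 83.75 0.1451942875686846 long [0.5055 0.0291] short [0.5147 0.1136]
t4 [0.5904 0.0727] -11.11 0.06730996200373537 long [0.5487 0.0809] short [0.6321 0.0645]
[ 1.3906249  -0.71328464 -2.68290286] [-0.00946172 -0.04766649  0.0067686 ] [ 0.49945569 -0.24022743  0.05578868] 0.04798191034413545
```

Emit:
{"method": "apply_moves", "body": {"commands": [[0,0,-0.4,0],[0,0,-0.6,0],[0.2,-0.07,-0.6,0],[0.6,-0.2,-0.4,0],[0.8,-0.28,0,0]]}}

```text
clock: 29.72
eef_pos: [0.5057, -0.2071, 0.097]
tool_rot: [0.859, 0.512, 0.001, 0.002]
ft_force: [1.6, 0.6, -1.9]
grip_width: 0.048
grasp_force: 62.2
```

Emit:
{"method": "apply_moves", "body": {"commands": [[0.95,-0.34,0,0],[0.95,-0.34,0,0],[0.95,-0.34,0,0],[0.95,-0.34,0,0],[0.95,-0.34,0,0]]}}

```text
clock: 30.13
eef_pos: [0.5193, -0.1049, 0.0949]
tool_rot: [0.859, 0.513, 0.0, -0.0]
ft_force: [0.1, -0.3, -2.4]
grip_width: 0.0481
grasp_force: 62.2
```

Emit:
{"method": "apply_moves", "body": {"commands": [[0.95,-0.34,0,0],[0.95,-0.34,0,0],[0.95,-0.34,0,0],[0.95,-0.34,0,0],[0.95,-0.34,0,0]]}}

```text
clock: 30.55
eef_pos: [0.5343, -0.0051, 0.0949]
tool_rot: [0.859, 0.513, -0.0, -0.0]
ft_force: [0.0, -0.4, -1.8]
grip_width: 0.0482
grasp_force: 62.2
```

Emit:
{"method": "apply_moves", "body": {"commands": [[0.95,-0.34,0,0],[0.95,-0.34,0,0],[0.95,-0.34,0,0],[0.65,-0.26,0,0],[0.4,-0.15,0,0]]}}

```text
clock: 30.97
eef_pos: [0.5463, 0.0774, 0.0948]
tool_rot: [0.858, 0.513, 0.0, -0.0]
ft_force: [0.1, 0.6, -2.9]
grip_width: 0.0485
grasp_force: 62.2
```

Emit:
{"method": "apply_moves", "body": {"commands": [[0,0,0,-0.119],[0,0,0,-0.119],[0,0,0,-0.049],[0,0,0,0],[0,0,0,0]]}}

```text
clock: 31.38
eef_pos: [0.5463, 0.0751, 0.0947]
tool_rot: [0.773, 0.635, -0.0, -0.0]
ft_force: [-0.4, -0.5, -1.6]
grip_width: 0.048
grasp_force: 62.2
```

```bash
python3 - <<'E'
from h import *
o=bot.get_obs();q=o['tool_rot'];p=o['eef_pos'];a=2*np.arctan2(q[1],q[0]);d=np.array([.5470,.075])-p[:2]
print(p,np.degrees(a),o['ft_force'],'rows units x,y',d@[np.cos(a),np.sin(a)]/.02,d@[np.sin(a),-np.cos(a)]/.02,'down to .044',(p[2]-.044)/.02)
E
```

```text
[0.54625047 0.07507254 0.09470497] 78.77242378013956 [-0.37829636 -0.5238142  -1.61992286] rows units x,y 0.003739342048435959 0.037465476684740415 down to .044 2.5352483862023005
```

Emit:
{"method": "apply_moves", "body": {"commands": [[0,0.04,0.5,0],[0,0,0.7,0],[0,0,0.6,0],[0,0,0.3,0],[0,0,0.1,0]]}}

```text
clock: 31.8
eef_pos: [0.5459, 0.0747, 0.0488]
tool_rot: [0.773, 0.635, -0.001, -0.001]
ft_force: [0.2, 0.9, -2.1]
grip_width: 0.048
grasp_force: 62.2
```

Emit:
{"method": "apply_moves", "body": {"commands": [[0,0,0.05,0],[0,0,0.05,0],[0,0,0.05,0],[0,0,0.05,0],[0,0,0.05,0]]}}

```text
clock: 32.22
eef_pos: [0.5477, 0.0752, 0.0462]
tool_rot: [0.772, 0.635, 0.0, 0.0]
ft_force: [0.0, 0.2, -2.7]
grip_width: 0.0485
grasp_force: 62.2
```

Emit:
{"method": "apply_moves", "body": {"commands": [[0,0,0.04,0],[0,0,0,0],[0,0,0,0],[0,0,0,0],[0,0,0,0]]}}

```text
clock: 32.63
eef_pos: [0.5473, 0.0751, 0.045]
tool_rot: [0.772, 0.635, 0.0, 0.0]
ft_force: [-0.5, 0.4, -2.5]
grip_width: 0.0477
grasp_force: 62.2
```

Emit:
{"method": "apply_moves", "body": {"commands": [[0,0,0.04,0],[0,0,0,0],[0,0,0,0],[0,0,0,0],[0,0,0,0]]}}

```text
clock: 33.05
eef_pos: [0.5474, 0.0751, 0.0446]
tool_rot: [0.772, 0.635, 0.0, 0.0]
ft_force: [-1.7, -0.0, 2.8]
grip_width: 0.0483
grasp_force: 62.6
```

Emit:
{"method": "apply_moves", "body": {"commands": [[0,0,0.04,0],[0,0,0,0],[0,0,0,0],[0,0,0,0],[0,0,0,0]]}}

```text
clock: 33.47
eef_pos: [0.5474, 0.0751, 0.0445]
tool_rot: [0.772, 0.635, 0.0, 0.0]
ft_force: [-2.4, -1.0, 9.7]
grip_width: 0.0482
grasp_force: 63.5
```

Emit:
{"method": "apply_moves", "body": {"commands": [[0,0,-0.03,0],[0,0,0,0],[0,0,0,0],[0,0,0,0],[0,0,0,0]], "claw": 0.25}}

```text
clock: 33.88
eef_pos: [0.5472, 0.0751, 0.0436]
tool_rot: [0.772, 0.635, -0.0, -0.0]
ft_force: [0.3, -0.0, -1.4]
grip_width: 0.0641
grasp_force: 0.0
```

Emit:
{"method": "apply_moves", "body": {"commands": [[0,0,-0.3,0],[0,0,-0.8,0],[0,0,-0.9,0],[0,0,-0.9,0],[0,0,-0.8,0]]}}

```text
clock: 34.3
eef_pos: [0.5474, 0.0751, 0.1193]
tool_rot: [0.772, 0.635, 0.0, 0.0]
ft_force: [0.8, -0.2, -0.4]
grip_width: 0.0636
grasp_force: 0.0
```

```bash
python3 - <<'E'
from h import *
o=bot.get_obs();q=o['tool_rot'];p=o['eef_pos'];a=2*np.arctan2(q[1],q[0]);d=np.array([.5483,-.4575])-p[:2]
print(p,np.degrees(a),o['ft_force'],'rows units x,y',d@[np.cos(a),np.sin(a)]/.02,d@[np.sin(a),-np.cos(a)]/.02)
E
```

```text
[0.54742232 0.07508325 0.11926844] 78.87900475497133 [ 0.84492879 -0.20556227 -0.41480045] rows units x,y -26.120657143069632 5.179333551338617
```

Emit:
{"method": "apply_moves", "body": {"commands": [[-0.97,0.19,0,0],[-0.97,0.19,0,0],[-0.97,0.19,0,0],[-0.97,0.19,0,0],[-0.97,0.19,0,0]], "claw": 0}}

```text
clock: 34.72
eef_pos: [0.5472, -0.0246, 0.1184]
tool_rot: [0.772, 0.635, 0.0, 0.0]
ft_force: [0.3, -0.4, 0.7]
grip_width: 0.0852
grasp_force: 0.0
```

Emit:
{"method": "apply_moves", "body": {"commands": [[-0.97,0.19,0,0],[-0.97,0.19,0,0],[-0.97,0.19,0,0],[-0.97,0.19,0,0],[-0.97,0.19,0,0]]}}

```text
clock: 35.13
eef_pos: [0.5471, -0.1236, 0.1183]
tool_rot: [0.772, 0.635, 0.0, 0.0]
ft_force: [-0.6, -1.4, -0.5]
grip_width: 0.0856
grasp_force: 0.0
```

Emit:
{"method": "apply_moves", "body": {"commands": [[-0.97,0.19,0,0],[-0.97,0.19,0,0],[-0.97,0.19,0,0],[-0.97,0.19,0,0],[-0.97,0.19,0,0]]}}

```text
clock: 35.55
eef_pos: [0.547, -0.2225, 0.1183]
tool_rot: [0.772, 0.635, 0.0, 0.0]
ft_force: [-0.2, 0.1, -0.2]
grip_width: 0.0853
grasp_force: 0.0
```

Emit:
{"method": "apply_moves", "body": {"commands": [[-0.97,0.19,0,0],[-0.97,0.19,0,0],[-0.97,0.19,0,0],[-0.97,0.19,0,0],[-0.97,0.19,0,0]]}}

```text
clock: 35.97
eef_pos: [0.5469, -0.3213, 0.1182]
tool_rot: [0.772, 0.635, 0.0, 0.0]
ft_force: [0.3, 0.4, 0.4]
grip_width: 0.0852
grasp_force: 0.0
```

Emit:
{"method": "apply_moves", "body": {"commands": [[-0.97,0.19,0,0],[-0.97,0.19,0,0],[-0.97,0.19,0,0],[-0.97,0.19,0,0],[-0.97,0.19,0,0]]}}

```text
clock: 36.38
eef_pos: [0.5468, -0.4201, 0.1182]
tool_rot: [0.772, 0.635, 0.0, -0.0]
ft_force: [1.1, 0.7, -0.2]
grip_width: 0.0856
grasp_force: 0.0
```

Emit:
{"method": "apply_moves", "body": {"commands": [[-0.95,0.21,0,0],[-0.92,0.22,0,0],[0,0,0,0.119],[0,0,0,0.119],[0,0,0,0.077]]}}

```text
clock: 36.8
eef_pos: [0.5478, -0.4581, 0.1177]
tool_rot: [0.868, 0.497, -0.0, -0.0]
ft_force: [0.4, 0.3, -0.4]
grip_width: 0.0853
grasp_force: 0.0
```

Emit:
{"method": "apply_moves", "body": {"commands": [[0,0,0.3,0],[0,0,0.6,0],[0,0,0.3,0],[0,0,0,0],[0,0,0,0]]}}

```text
clock: 37.22
eef_pos: [0.5477, -0.457, 0.0931]
tool_rot: [0.866, 0.5, -0.0, -0.001]
ft_force: [0.4, 0.2, 0.5]
grip_width: 0.0853
grasp_force: 0.0
```

```bash
python3 - <<'E'
from h import *
o=bot.get_obs();q=o['tool_rot'];p=o['eef_pos'];a=2*np.arctan2(q[1],q[0]);d=np.array([.548,-.4575])-p[:2]
print(p,np.degrees(a),'rows units x,y',d@[np.cos(a),np.sin(a)]/.02,d@[np.sin(a),-np.cos(a)]/.02,(p[2]-.035)/.02)
E
```

```text
[ 0.54774229 -0.45700912  0.09308067] 60.045618173755386 rows units x,y -0.014831695972999291 0.023419553808503617 2.904033476929329
```

Emit:
{"method": "apply_moves", "body": {"commands": [[0,0.04,0.5,0],[0,0,0.8,0],[0,0,0.8,0],[0,0,0.5,0],[0,0,0.3,0]]}}

```text
clock: 37.63
eef_pos: [0.5482, -0.4572, 0.0339]
tool_rot: [0.866, 0.5, -0.0, -0.001]
ft_force: [-0.4, 0.2, 0.0]
grip_width: 0.0858
grasp_force: 0.0
```

Emit:
{"method": "apply_moves", "body": {"commands": [[0,0,0,0],[0,0,0,0],[0,0,0,0],[0,0,0,0],[0,0,0,0]], "claw": 0.38}}

```text
clock: 38.05
eef_pos: [0.5495, -0.4584, 0.0371]
tool_rot: [0.866, 0.5, 0.0, 0.001]
ft_force: [-0.7, 0.5, 0.1]
grip_width: 0.0529
grasp_force: 0.0
```

Emit:
{"method": "apply_moves", "body": {"commands": [[0,0,0,0],[0,0,0,0],[0,0,0,0],[0,0,0,0],[0,0,0,0]], "claw": 1}}

```text
clock: 38.47
eef_pos: [0.5496, -0.4585, 0.0375]
tool_rot: [0.866, 0.5, 0.0, 0.001]
ft_force: [0.2, -0.1, 5.1]
grip_width: 0.0482
grasp_force: 62.9
```

Emit:
{"method": "apply_moves", "body": {"commands": [[0,0,-0.2,0],[0,0,-0.6,0],[0,0,-0.8,0],[0,0,-0.9,0],[0,0,-0.5,0]]}}

```text
clock: 38.88
eef_pos: [0.5492, -0.4582, 0.0979]
tool_rot: [0.866, 0.5, 0.0, 0.001]
ft_force: [-0.3, -0.4, -1.6]
grip_width: 0.048
grasp_force: 62.3
```

```bash
python3 - <<'E'
from h import *
o=bot.get_obs();q=o['tool_rot'];p=o['eef_pos'];a=2*np.arctan2(q[1],q[0])
u=np.radians(78.9);tgt=np.array([.6317,.0625])-.004*np.array([np.cos(u),np.sin(u)]);d=tgt-p[:2]
print(p,np.degrees(a),o['ft_force'],o['grip_width'],tgt,'rows units x,y',d@[np.cos(a),np.sin(a)]/.02,d@[np.sin(a),-np.cos(a)]/.02)
E
```

```text
[ 0.5491876  -0.45816785  0.09788068] 59.98318368742359 [-0.31174633 -0.43838861 -1.56465109] 0.04800659084818138 [0.63092991 0.05857483] rows units x,y 24.416418600788546 -9.386187610965473
```

Emit:
{"method": "apply_moves", "body": {"commands": [[0.4,-0.16,-0.3,0],[0.8,-0.31,-0.4,0],[0.95,-0.37,-0.3,0],[0.95,-0.37,0,0],[0.95,-0.37,0,0]]}}

```text
clock: 39.3
eef_pos: [0.5619, -0.3692, 0.1158]
tool_rot: [0.866, 0.5, 0.0, -0.001]
ft_force: [-0.4, 0.6, -2.6]
grip_width: 0.0482
grasp_force: 62.3
```

Emit:
{"method": "apply_moves", "body": {"commands": [[0.95,-0.37,0,0],[0.95,-0.37,0,0],[0.95,-0.37,0,0],[0.95,-0.37,0,0],[0.95,-0.37,0,0]]}}

```text
clock: 39.72
eef_pos: [0.5767, -0.268, 0.1152]
tool_rot: [0.866, 0.5, -0.0, -0.001]
ft_force: [1.0, 0.5, -2.9]
grip_width: 0.048
grasp_force: 62.3
```

Emit:
{"method": "apply_moves", "body": {"commands": [[0.95,-0.37,0,0],[0.95,-0.37,0,0],[0.95,-0.37,0,0],[0.95,-0.37,0,0],[0.95,-0.37,0,0]]}}

```text
clock: 40.13
eef_pos: [0.5919, -0.1674, 0.1153]
tool_rot: [0.866, 0.5, -0.001, -0.001]
ft_force: [0.5, 0.5, -2.2]
grip_width: 0.048
grasp_force: 62.3
```

Emit:
{"method": "apply_moves", "body": {"commands": [[0.95,-0.37,0,0],[0.95,-0.37,0,0],[0.95,-0.37,0,0],[0.95,-0.37,0,0],[0.95,-0.37,0,0]]}}

```text
clock: 40.55
eef_pos: [0.607, -0.0668, 0.1153]
tool_rot: [0.866, 0.5, -0.001, -0.001]
ft_force: [-0.4, -0.3, -2.7]
grip_width: 0.0479
grasp_force: 62.3
```

Emit:
{"method": "apply_moves", "body": {"commands": [[0.95,-0.37,0,0],[0.95,-0.37,0,0],[0.95,-0.37,0,0],[0.95,-0.37,0,0],[0.95,-0.37,0,0]]}}

```text
clock: 40.97
eef_pos: [0.6222, 0.0337, 0.1153]
tool_rot: [0.866, 0.5, -0.001, -0.001]
ft_force: [0.7, -0.0, -1.9]
grip_width: 0.0481
grasp_force: 62.3
```

Emit:
{"method": "apply_moves", "body": {"commands": [[0.9,-0.34,0,0],[0.45,-0.1,0,0],[0,0,0,-0.119],[0,0,0,-0.119],[0,0,0,-0.077]]}}

```text
clock: 41.38
eef_pos: [0.6286, 0.0599, 0.1153]
tool_rot: [0.77, 0.638, -0.001, -0.001]
ft_force: [-0.6, 0.5, -2.5]
grip_width: 0.0481
grasp_force: 62.2
```

Emit:
{"method": "apply_moves", "body": {"commands": [[0,0,0.2,0],[0,0,0.3,0],[0,0,0.3,0],[0,0,0.2,0],[0,0,0,0]]}}

```text
clock: 41.8
eef_pos: [0.6286, 0.0587, 0.094]
tool_rot: [0.773, 0.635, -0.001, -0.001]
ft_force: [0.7, -0.5, -3.2]
grip_width: 0.0483
grasp_force: 62.2
```

```bash
python3 - <<'E'
from h import *
o=bot.get_obs();q=o['tool_rot'];p=o['eef_pos'];a=2*np.arctan2(q[1],q[0]);d=np.array([.6309,.0586])-p[:2]
print(p,np.degrees(a),o['ft_force'],'rows units x,y',d@[np.cos(a),np.sin(a)]/.02,d@[np.sin(a),-np.cos(a)]/.02,(p[2]-.0465)/.02)
E
```

```text
[0.6285639  0.05869516 0.0939783 ] 78.82421397897669 [ 0.69248376 -0.45547827 -3.16287481] rows units x,y 0.017971258244416873 0.1155122202154718 2.3739147962605824
```

Emit:
{"method": "apply_moves", "body": {"commands": [[0,0.11,0.4,0],[0,0,0.6,0],[0,0,0.6,0],[0,0,0.3,0],[0,0,0.1,0]]}}

```text
clock: 42.22
eef_pos: [0.6307, 0.0583, 0.0537]
tool_rot: [0.772, 0.635, -0.002, -0.001]
ft_force: [0.1, -0.5, -2.6]
grip_width: 0.0481
grasp_force: 62.2
```

Emit:
{"method": "apply_moves", "body": {"commands": [[0,0,0.05,0],[0,0,0.05,0],[0,0,0.05,0],[0,0,0,0],[0,0,0,0]]}}

```text
clock: 42.63
eef_pos: [0.6324, 0.0585, 0.0534]
tool_rot: [0.772, 0.635, 0.0, 0.0]
ft_force: [-1.3, -0.8, -3.2]
grip_width: 0.0484
grasp_force: 62.2
```

Emit:
{"method": "apply_moves", "body": {"commands": [[0,0,0.05,0],[0,0,0,0],[0,0,0,0],[0,0,0,0],[0,0,0,0]]}}

```text
clock: 43.05
eef_pos: [0.632, 0.0585, 0.0519]
tool_rot: [0.772, 0.635, 0.0, 0.0]
ft_force: [0.2, 0.6, -2.0]
grip_width: 0.0476
grasp_force: 62.2
```

Emit:
{"method": "apply_moves", "body": {"commands": [[0,-0.05,0.1,0],[0,0,0.08,0],[0,0,0,0],[0,0,0,0],[0,0,0,0]]}}

```text
clock: 43.47
eef_pos: [0.631, 0.0587, 0.0482]
tool_rot: [0.772, 0.635, -0.0, -0.0]
ft_force: [0.9, -0.5, -2.5]
grip_width: 0.0478
grasp_force: 62.2
```

Emit:
{"method": "apply_moves", "body": {"commands": [[0,0,0.05,0],[0,0,0,0],[0,0,0,0],[0,0,0,0],[0,0,0,0]]}}

```text
clock: 43.88
eef_pos: [0.6311, 0.0587, 0.0473]
tool_rot: [0.772, 0.635, 0.0, 0.0]
ft_force: [0.1, 0.2, -2.4]
grip_width: 0.0482
grasp_force: 62.2
```

Emit:
{"method": "apply_moves", "body": {"commands": [[0,0,0.04,0],[0,0,0,0],[0,0,0,0],[0,0,0,0],[0,0,0,0]]}}

```text
clock: 44.3
eef_pos: [0.631, 0.0587, 0.0465]
tool_rot: [0.772, 0.635, 0.0, -0.0]
ft_force: [0.5, 0.3, -2.3]
grip_width: 0.0478
grasp_force: 62.2
```

Emit:
{"method": "apply_moves", "body": {"commands": [[0,0,0.03,0],[0,0,0,0],[0,0,0,0],[0,0,0,0],[0,0,0,0]]}}

```text
clock: 44.72
eef_pos: [0.6311, 0.0587, 0.0464]
tool_rot: [0.772, 0.635, 0.0, 0.0]
ft_force: [-2.7, -0.3, 4.2]
grip_width: 0.0481
grasp_force: 62.6
```

Emit:
{"method": "apply_moves", "body": {"commands": [[0,0,0.03,0],[0,0,0,0],[0,0,0,0],[0,0,0,0],[0,0,0,0]]}}

```text
clock: 45.13
eef_pos: [0.6311, 0.0587, 0.0464]
tool_rot: [0.772, 0.635, 0.0, 0.0]
ft_force: [-3.3, -0.9, 6.8]
grip_width: 0.0479
grasp_force: 63.2
```

Emit:
{"method": "apply_moves", "body": {"commands": [[0,0,-0.03,0],[0,0,0,0],[0,0,0,0],[0,0,0,0],[0,0,0,0]], "claw": 0.25}}

```text
clock: 45.55
eef_pos: [0.6311, 0.0587, 0.0456]
tool_rot: [0.772, 0.635, -0.0, -0.0]
ft_force: [-0.2, -0.0, -0.1]
grip_width: 0.0641
grasp_force: 0.0
```

Emit:
{"method": "apply_moves", "body": {"commands": [[0,0,-0.3,0],[0,0,-0.8,0],[0,0,-0.9,0],[0,0,-0.9,0],[0,0,-0.9,0]]}}

```text
clock: 45.97
eef_pos: [0.631, 0.0587, 0.123]
tool_rot: [0.772, 0.635, -0.0, -0.0]
ft_force: [1.2, 0.2, -0.7]
grip_width: 0.0641
grasp_force: 0.0
```

Emit:
{"method": "apply_moves", "body": {"commands": [[-0.7,-0.7,0,0],[-0.7,-0.7,0,0],[-0.7,-0.7,0,0],[-0.7,-0.7,0,0],[-0.7,-0.7,0,0]]}}

```text
clock: 46.38
eef_pos: [0.5482, 0.0031, 0.1224]
tool_rot: [0.772, 0.635, 0.0, 0.0]
ft_force: [0.4, 0.5, -0.5]
grip_width: 0.064
grasp_force: 0.0
```

Emit:
{"method": "apply_moves", "body": {"commands": [[-0.7,-0.7,0,0],[-0.7,-0.7,0,0],[-0.7,-0.7,0,0],[-0.7,-0.7,0,0],[-0.7,-0.7,0,0]]}}

```text
clock: 46.8
eef_pos: [0.4661, -0.0522, 0.1224]
tool_rot: [0.772, 0.635, 0.0, 0.0]
ft_force: [0.5, -0.0, -0.1]
grip_width: 0.0641
grasp_force: 0.0
```

Emit:
{"method": "apply_moves", "body": {"commands": [[-0.9,-0.5,0,0],[-0.9,-0.5,0,0],[-0.9,-0.5,0,0],[-0.9,-0.5,0,0],[-0.9,-0.5,0,0]]}}

```text
clock: 47.22
eef_pos: [0.3998, -0.1311, 0.1225]
tool_rot: [0.772, 0.635, 0.0, 0.001]
ft_force: [-0.6, 0.2, 0.3]
grip_width: 0.0639
grasp_force: 0.0
```

```bash
cat > m6.py <<'E'
import fit, sys
from tmpl import *
import seg,tmpl
def jp(p,L,pts,_o=fit.jarpts): return _o(p,L,pts)+[0,0,.009]
seg.jarpts=jp; tmpl.jarpts=jp
t=snap("top","pics/t6.png");s=snap("scene","pics/s6.png")
for nm,c in(('t',t),('s',s)):
    for L,p0 in((.15,[.548,.079,1.377]),(.105,[.6317,.0625,1.377])):
        x,e=tfit(c,L,p0,0.); print(nm,L,x[:2].round(4),np.degrees(x[2]).round(1),'phi',np.degrees(x[3]).round(1),x[4].round(4),e.round(3))
r=lambda i,k:cv2.resize(i,None,fx=k,fy=k,interpolation=cv2.INTER_CUBIC)
cv2.imwrite('pics/z6.png',np.hstack([r(t["image"][182:252,122:212],4),r(s["image"][150:220,140:240],4)]))
E
python3 m6.py
```

```text
t 0.15 [0.5474 0.0775] 78.5 phi -4.2 -0.0142 0.061
t 0.105 [0.6318 0.0633] 79.5 phi -8.9 -0.0145 0.055
s 0.15 [0.5446 0.0775] 79.2 phi 11.1 -0.007 0.122
s 0.105 [ 0.7061 -0.0009] 80.9 phi -43.4 -0.0104 0.114
```

View pics/z6.png

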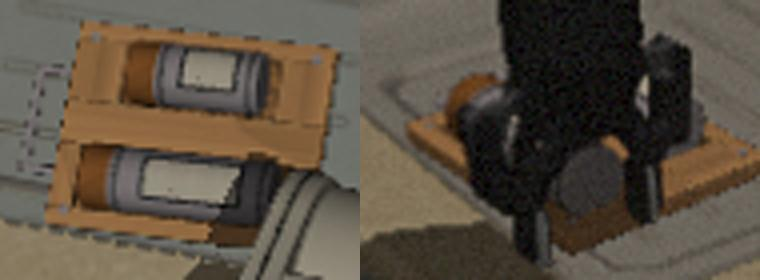

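Both jars are in their recesses with the caps at the handle end. I'll clear the arm and measure the roll without occlusion.

Emit:
{"method": "apply_moves", "body": {"commands": [[-1,-0.2,0,0],[-1,-0.2,0,0],[-1,-0.2,0,0],[-1,-0.2,0,0],[-1,-0.2,0,0]]}}

```text
clock: 47.73
eef_pos: [0.3619, -0.2253, 0.1224]
tool_rot: [0.772, 0.636, 0.0, 0.001]
ft_force: [-0.2, -0.5, -0.2]
grip_width: 0.0645
grasp_force: 0.0
```

Emit:
{"method": "apply_moves", "body": {"commands": [[-1,-0.2,0,0],[-1,-0.2,0,0],[-1,-0.2,0,0],[-1,-0.2,0,0],[-1,-0.2,0,0]]}}

```text
clock: 48.15
eef_pos: [0.3229, -0.3198, 0.1224]
tool_rot: [0.772, 0.635, 0.0, 0.001]
ft_force: [0.2, 0.3, -0.1]
grip_width: 0.0643
grasp_force: 0.0
```

Emit:
{"method": "apply_moves", "body": {"commands": [[-1,-0.2,0,0],[-1,-0.2,0,0],[-1,-0.2,0,0],[0,0,0,0],[0,0,0,0]]}}

```text
clock: 48.57
eef_pos: [0.2995, -0.3761, 0.1221]
tool_rot: [0.773, 0.635, 0.0, 0.0]
ft_force: [0.6, 0.3, -0.5]
grip_width: 0.0639
grasp_force: 0.0
```

```bash
sed -i 's/\[182:252,122:212\],4/[182:252,122:212],4.4/; s/\[150:220,140:240\],4/[150:220,140:225],4.4/' m6.py; cat >> m6.py <<'E'
# label roll with the jar axis held at the release position
for nm,c in(('t',t),('s',s)):
    for L,p in((.15,[.548,.079,1.377]),(.105,[.6319,.0627,1.377])):
        h=hull(c,p,L);x0,y0=np.floor(h.min(0)-2).astype(int);x1,y1=np.ceil(h.max(0)+2).astype(int);box=(x0,y0,x1,y1)
        g=cv2.GaussianBlur(np.array(c["image"]).astype(np.float32),(0,0),.7)[y0:y1,x0:x1];q=np.log((g[...,2]+3)/(g[...,0]+3))
        def cost(v):
            A=shapes(c,[*p,v[0],v[1]],L,box);A=cv2.GaussianBlur(A,(0,0),.7).reshape(-1,4);W=A[:,2:].sum(1)[:,None]>.7
            B=A[W[:,0]][:,2:];b=np.log(g.sum(2)+9).ravel()[W[:,0]];b2=q.ravel()[W[:,0]]
            return sum(np.minimum(np.abs(B@np.linalg.lstsq(B,k,rcond=None)[0]-k),.5).mean()*w for k,w in((b,.3),(b2,1)))
        G=[(cost((f,m)),f,m) for f in np.radians(np.arange(-16,17,1)) for m in(-.019,-.017,-.015,-.013,-.011)]
        print(nm,L,'fixed axis phi',np.degrees(min(G)[1]).round(1),min(G)[2],round(min(G)[0],3))
E
python3 m6.py
```

```text
t 0.15 [0.5482 0.0798] 79.2 phi -0.9 -0.0131 0.032
t 0.105 [0.6319 0.0634] 79.8 phi -7.5 -0.0143 0.055
s 0.15 [0.5496 0.0811] 77.4 phi -0.3 -0.015 0.092
s 0.105 [0.6336 0.0634] 83.1 phi -3.8 -0.0151 0.125
t 0.15 fixed axis phi -4.0 -0.015 0.088
t 0.105 fixed axis phi -12.0 -0.015 0.103
s 0.15 fixed axis phi -5.0 -0.013 0.091
s 0.105 fixed axis phi -11.0 -0.013 0.097
```

View pics/z6.png

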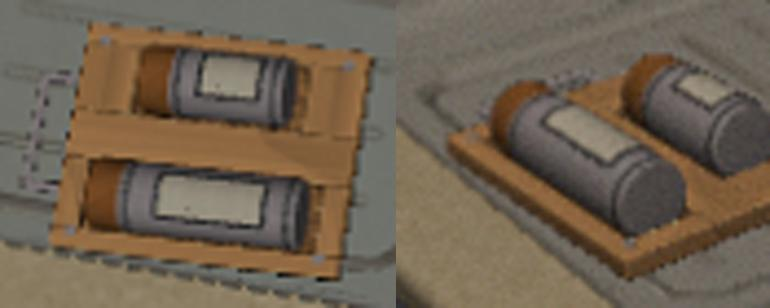

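```bash
python3 - <<'E'
from fit import *
for n in 'ts':
  c=dict(np.load(f'pics/{n}6.npz')); im=c['image'].astype(np.float32)
  for L,p in((.15,[.548,.0795,1.3788]),(.105,[.6318,.063,1.3788])):
    a=np.array([np.cos(p[2]),np.sin(p[2])]);side=np.array([-a[1],a[0]]);up=np.array([0,0,1.])
    C=np.array([*p[:2],.034]); cam=-c['R'].T@c['t']; v=cam-C; v-=np.array([*a,0])*(v[:2]@a); v/=np.linalg.norm(v)
    tilt=np.arctan2(v[:2]@side,v[2])       # view direction, same sense as phi
    e=np.array([*(side*np.cos(tilt)),-np.sin(tilt)]) # across the view
    ss=np.linspace(-.026,-.003,24) if L<.12 else np.linspace(-.04,.01,24)
    w=np.linspace(-.034,.034,273)
    P=np.array([[C+np.array([*a,0])*s+e*k for k in w] for s in ss]).reshape(-1,3)
    uv=w2pix(c,P).astype(np.float32).reshape(len(ss),len(w),2)
    pr=cv2.remap(im,uv[...,0],uv[...,1],cv2.INTER_CUBIC).mean(0); r=np.log((pr[:,2]+3)/(pr[:,0]+3)); g=pr.sum(1)
    print(n,L,'tilt',np.degrees(tilt).round(1)); print(' mm',w[::8].__mul__(1e3).round(0).astype(int).tolist());print(' r',(100*r[::8]).astype(int).tolist());print(' g',g[::8].astype(int).tolist())
E
```

```text
t 0.15 tilt 8.2
 mm [-34, -32, -30, -28, -26, -24, -22, -20, -18, -16, -14, -12, -10, -8, -6, -4, -2, 0, 2, 4, 6, 8, 10, 12, 14, 16, 18, 20, 22, 24, 26, 28, 30, 32, 34]
 r [75, 74, 76, 79, 67, 20, -5, -1, 12, 16, 16, 16, 16, 16, 16, 15, 15, 14, 14, 15, 16, 17, 13, 1, 1, 5, 5, 2, 1, 28, 76, 77, 75, 76, 75]
 g [326, 333, 338, 327, 238, 165, 153, 153, 240, 344, 375, 382, 393, 403, 409, 414, 418, 420, 418, 415, 426, 417, 298, 168, 221, 303, 286, 248, 203, 154, 183, 286, 327, 318, 319]
t 0.105 tilt 12.1
 mm [-34, -32, -30, -28, -26, -24, -22, -20, -18, -16, -14, -12, -10, -8, -6, -4, -2, 0, 2, 4, 6, 8, 10, 12, 14, 16, 18, 20, 22, 24, 26, 28, 30, 32, 34]
 r [54, 76, 79, 77, 69, 47, 15, 11, 15, 16, 16, 16, 16, 16, 16, 15, 14, 15, 16, 16, 13, 7, 4, 5, 5, 5, 4, 1, 3, 39, 75, 76, 74, 75, 75]
 g [284, 306, 322, 321, 258, 175, 192, 280, 337, 367, 379, 390, 400, 409, 415, 418, 420, 424, 432, 412, 296, 192, 236, 298, 302, 287, 262, 234, 182, 155, 195, 270, 314, 317, 312]
s 0.15 tilt 43.5
 mm [-34, -32, -30, -28, -26, -24, -22, -20, -18, -16, -14, -12, -10, -8, -6, -4, -2, 0, 2, 4, 6, 8, 10, 12, 14, 16, 18, 20, 22, 24, 26, 28, 30, 32, 34]
 r [73, 77, 82, 73, 40, 19, 17, 18, 19, 17, 17, 17, 18, 18, 15, 10, 7, 8, 9, 9, 9, 10, 10, 10, 9, 10, 10, 9, 7, 24, 72, 80, 79, 78, 77]
 g [201, 272, 297, 277, 266, 308, 341, 352, 356, 364, 366, 368, 375, 368, 312, 236, 232, 287, 309, 304, 288, 271, 263, 244, 230, 209, 183, 161, 133, 106, 131, 239, 301, 307, 309]
s 0.105 tilt 47.0
 mm [-34, -32, -30, -28, -26, -24, -22, -20, -18, -16, -14, -12, -10, -8, -6, -4, -2, 0, 2, 4, 6, 8, 10, 12, 14, 16, 18, 20, 22, 24, 26, 28, 30, 32, 34]
 r [17, 17, 14, 13, 16, 18, 18, 17, 16, 15, 15, 14, 12, 9, 8, 9, 8, 9, 10, 9, 8, 7, 10, 11, 9, 9, 10, 10, 8, 18, 62, 80, 79, 78, 73]
 g [270, 294, 319, 305, 275, 287, 319, 335, 312, 316, 313, 307, 278, 253, 251, 288, 305, 296, 289, 279, 260, 249, 237, 224, 214, 192, 175, 155, 131, 114, 146, 239, 292, 298, 289]
```

The long label is within about 3° of straight up. The short one is about 10° off towards the far side, because the grip nudged it. I'll roll it back gently in place with a light fingertip press, as I did on the worktop.

Emit:
{"method": "apply_moves", "body": {"commands": [[0.95,0.46,0,0],[0.95,0.46,0,0],[0.95,0.46,0,0],[0.95,0.46,0,0],[0.95,0.46,0,0]], "claw": 1}}

```text
clock: 49.08
eef_pos: [0.3634, -0.2891, 0.122]
tool_rot: [0.772, 0.636, 0.0, -0.0]
ft_force: [0.6, 0.4, -1.3]
grip_width: 0.0032
grasp_force: 0.0
```

Emit:
{"method": "apply_moves", "body": {"commands": [[0.95,0.46,0,0],[0.95,0.46,0,0],[0.95,0.46,0,0],[0.95,0.46,0,0],[0.95,0.46,0,0]]}}

```text
clock: 49.5
eef_pos: [0.4266, -0.2045, 0.1221]
tool_rot: [0.772, 0.636, 0.0, -0.0]
ft_force: [0.6, -0.1, 1.0]
grip_width: 0.0002
grasp_force: 0.0
```

Emit:
{"method": "apply_moves", "body": {"commands": [[0.95,0.46,0,0],[0.95,0.46,0,0],[0.95,0.46,0,0],[0.95,0.46,0,0],[0.95,0.46,0,0]]}}

```text
clock: 49.92
eef_pos: [0.4898, -0.12, 0.122]
tool_rot: [0.772, 0.636, 0.0, -0.0]
ft_force: [-0.0, 0.3, 0.1]
grip_width: -0.0002
grasp_force: 0.0
```

Emit:
{"method": "apply_moves", "body": {"commands": [[0.95,0.46,0,0],[0.95,0.46,0,0],[0.95,0.46,0,0],[0.95,0.46,0,0],[0.95,0.46,0,0]]}}

```text
clock: 50.33
eef_pos: [0.553, -0.0356, 0.122]
tool_rot: [0.772, 0.636, -0.0, -0.0]
ft_force: [0.8, 0.3, -0.1]
grip_width: 0.0003
grasp_force: 0.0
```

Emit:
{"method": "apply_moves", "body": {"commands": [[0.95,0.46,0,0],[0.95,0.46,0,0],[0.95,0.47,0,0],[0.95,0.47,0,0],[0.9,0.5,0,0]]}}

```text
clock: 50.75
eef_pos: [0.6172, 0.0477, 0.1219]
tool_rot: [0.772, 0.636, -0.0, -0.0]
ft_force: [0.9, 0.8, 0.3]
grip_width: -0.0001
grasp_force: 0.0
```

Emit:
{"method": "apply_moves", "body": {"commands": [[0,0.5,0.4,0],[0,0,0.7,0],[0,0,0.5,0],[0,0,0.1,0],[0,0,0,0]]}}

```text
clock: 51.17
eef_pos: [0.6255, 0.0431, 0.0863]
tool_rot: [0.772, 0.635, -0.002, -0.001]
ft_force: [-0.8, -0.6, -0.1]
grip_width: -0.0001
grasp_force: 0.0
```

Emit:
{"method": "apply_moves", "body": {"commands": [[0,0,0,0],[0,0,0,0],[0,0,0,0],[0,0,0,0],[0,0,0,0]]}}

```text
clock: 51.58
eef_pos: [0.6274, 0.043, 0.0885]
tool_rot: [0.772, 0.635, 0.0, 0.0]
ft_force: [-0.8, -0.4, 0.7]
grip_width: -0.0002
grasp_force: 0.0
```

Emit:
{"method": "apply_moves", "body": {"commands": [[0.5,0,0,0],[0.5,0,0,0],[0,0,0.2,0],[0,0,0.15,0],[0,0,0.05,0]]}}

```text
clock: 52.0
eef_pos: [0.6323, 0.0638, 0.081]
tool_rot: [0.772, 0.636, 0.002, 0.001]
ft_force: [-0.5, 1.7, 9.5]
grip_width: -0.0002
grasp_force: 5.1
```

Emit:
{"method": "apply_moves", "body": {"commands": [[0,0,0.05,0],[0,0,0,0],[0,0,0,0],[0,0,0,0],[0,0,0,0]]}}

```text
clock: 52.42
eef_pos: [0.6329, 0.0637, 0.081]
tool_rot: [0.772, 0.636, 0.002, 0.001]
ft_force: [0.5, 0.9, 7.6]
grip_width: 0.0001
grasp_force: 3.8
```

Contact at 8 N. I'll roll towards the robot and watch the lateral force.

Emit:
{"method": "apply_moves", "body": {"commands": [[0,-0.1,0,0],[0,-0.1,0,0],[0,-0.09,0,0],[0,0,0,0],[0,0,0,0]]}}

```text
clock: 52.83
eef_pos: [0.627, 0.0648, 0.0809]
tool_rot: [0.772, 0.636, 0.002, 0.001]
ft_force: [0.7, 2.2, 8.0]
grip_width: -0.0
grasp_force: 3.9
```

Emit:
{"method": "apply_moves", "body": {"commands": [[0,0,-0.06,0],[0,0,-0.08,0],[0,0,-0.4,0],[0,0,-0.8,0],[0,0,-0.8,0]]}}

```text
clock: 53.25
eef_pos: [0.6242, 0.0636, 0.1211]
tool_rot: [0.772, 0.635, -0.001, -0.001]
ft_force: [-0.1, 0.3, 0.4]
grip_width: -0.0003
grasp_force: 0.0
```

Emit:
{"method": "apply_moves", "body": {"commands": [[-1,-0.4,0,0],[-1,-0.4,0,0],[-1,-0.4,0,0],[-1,-0.4,0,0],[-1,-0.4,0,0]]}}

```text
clock: 53.67
eef_pos: [0.5659, -0.0274, 0.1217]
tool_rot: [0.772, 0.635, -0.0, -0.0]
ft_force: [0.5, -0.1, -0.5]
grip_width: 0.0001
grasp_force: 0.0
```

Emit:
{"method": "apply_moves", "body": {"commands": [[-1,-0.4,0,0],[-1,-0.4,0,0],[-1,-0.4,0,0],[-1,-0.4,0,0],[-1,-0.4,0,0]]}}

```text
clock: 54.08
eef_pos: [0.5073, -0.1179, 0.1217]
tool_rot: [0.772, 0.635, -0.0, -0.0]
ft_force: [0.3, 0.7, -0.2]
grip_width: -0.0
grasp_force: 0.0
```

Emit:
{"method": "apply_moves", "body": {"commands": [[-1,-0.4,0,0],[-1,-0.4,0,0],[-1,-0.4,0,0],[-1,-0.4,0,0],[-1,-0.4,0,0]]}}

```text
clock: 54.5
eef_pos: [0.4487, -0.2082, 0.1218]
tool_rot: [0.772, 0.635, -0.0, -0.0]
ft_force: [0.3, -0.2, -0.3]
grip_width: 0.0001
grasp_force: 0.0
```

```bash
python3 m6.py; python3 - <<'E'
from fit import *
c=dict(np.load('pics/t6.npz')); im=c['image'].astype(np.float32)
p=[.6318,.063,1.3788];a=np.array([np.cos(p[2]),np.sin(p[2])]);side=np.array([-a[1],a[0]]);C=np.array([*p[:2],.034]);t=np.radians(12.1)
e=np.array([*(side*np.cos(t)),-np.sin(t)]);w=np.linspace(-.034,.034,69)
P=np.array([[C+np.array([*a,0])*s+e*k for k in w] for s in np.linspace(-.026,-.003,24)]).reshape(-1,3)
uv=w2pix(c,P).astype(np.float32).reshape(24,69,2);pr=cv2.remap(im,uv[...,0],uv[...,1],cv2.INTER_CUBIC).mean(0)
r=np.log((pr[:,2]+3)/(pr[:,0]+3));g=pr.sum(1);print([(int(k*1e3),int(100*x),int(y)) for k,x,y in zip(w,r,g)][6:63])
E
```

```text
t 0.15 [0.5481 0.0798] 79.1 phi -2.1 -0.0155 0.031
t 0.105 [0.6296 0.0636] 79.1 phi 0.3 -0.0123 0.056
s 0.15 [0.5498 0.081 ] 77.5 phi 0.6 -0.0143 0.093
s 0.105 [0.629  0.0629] 84.9 phi -0.2 -0.0131 0.105
t 0.15 fixed axis phi -4.0 -0.015 0.086
t 0.105 fixed axis phi 3.0 -0.015 0.137
s 0.15 fixed axis phi -6.0 -0.013 0.092
s 0.105 fixed axis phi 3.0 -0.013 0.105
[(-28, 77, 321), (-27, 78, 322), (-26, 78, 312), (-25, 77, 293), (-24, 72, 267), (-23, 60, 236), (-22, 43, 206), (-21, 26, 180), (-20, 10, 160), (-19, 0, 151), (-18, 1, 163), (-17, 6, 205), (-16, 11, 255), (-15, 15, 302), (-14, 16, 337), (-13, 16, 358), (-12, 16, 368), (-11, 16, 375), (-10, 16, 382), (-9, 16, 386), (-8, 17, 391), (-7, 16, 396), (-6, 16, 401), (-5, 16, 405), (-4, 16, 408), (-3, 16, 410), (-2, 15, 411), (-1, 15, 412), (0, 15, 413), (1, 15, 414), (2, 15, 414), (2, 15, 414), (3, 15, 414), (4, 15, 415), (5, 16, 418), (6, 16, 423), (8, 16, 421), (9, 16, 406), (9, 15, 375), (10, 14, 319), (11, 12, 249), (12, 8, 193), (13, 4, 168), (15, 2, 182), (16, 3, 221), (17, 4, 260), (18, 5, 280), (18, 5, 281), (19, 5, 272), (20, 4, 260), (22, 3, 246), (23, 0, 224), (24, -1, 194), (25, 0, 164), (25, 14, 152), (26, 42, 172), (27, 63, 217)]
```

View pics/z6.png

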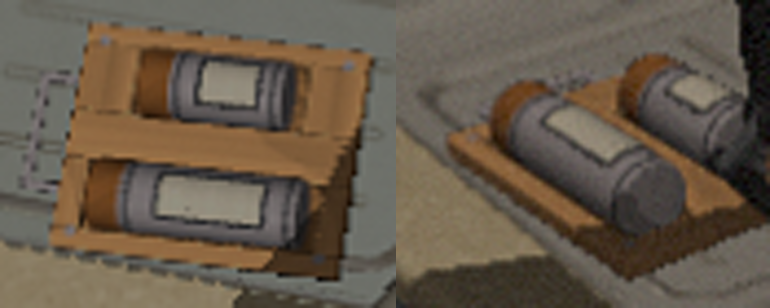

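Both labels now face up: the short one is within about 1° and the long one within about 3°. The arm is clear, so I'm handing in.

```bash
python3 -c "
from workcell import bot
print(bot.job_done())"
```

```text
the job is handed in; nothing more can be done
None
```

I laid both jars in their recesses with caps at the handle end and handed the job in at about 55 s, with labels up within about 3° (long) and 1° (short). The short jar's label was probably about 10° off when lifted, because the grip rolled it; I rolled it straight in the tray afterwards.

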